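# Tighten the lock ring of a records-trolley wheel with a pin spanner

## Task

Take the two-prong pin spanner from its grooved wooden stand, seat both prongs in the two holes of the lock ring on the tilted trolley wheel before you turn anything, and tighten the ring clockwise (seen facing the wheel) with the spanner until its lug comes up against the fixed stop block. Then draw the spanner out, put it back on its stand as you found it, upright with the prongs down in the groove, and let go. Move the ring only with the spanner, keep the gripper off the wheel, and leave the carton, bottle, spare wheel and tape roll alone.

Things in the scene. Friction and masses are not known exactly. Their poses are not given: they have to be found in the camera images.
- grip (a point): Centre of the pin spanner's black upright grip: a flat block 32 mm long (x), 14 mm thick (y, pinch it here) and 46 mm tall, on the middle of a steel plate 90 (x) by 34 (y) by 8 mm. This point is 23 mm above the plate's top, 31 mm above its underside. Two prongs, 8 mm thick, 10 mm long, chamfered, stand under it at x = +27 and -27 mm. z points from prongs to grip. Half a turn about z: the same.
- prong_a (a point): tip of the spanner's prong at x = +27 mm, 41 mm below grip; axes as grip
- prong_b (a point): tip of the spanner's prong at x = -27 mm, 41 mm below grip; axes as grip
- stand: fixed plywood block 130 mm (x) by 60 mm (y) by 35 mm high with a groove 18 mm wide and 20 mm deep along x, open at both ends. Origin at the centre of its underside, z up. The spanner's plate lies lengthwise on its top, prongs hanging in the groove; grip is then 66 mm above this origin.
- wheel_unit: fixed bracket holding a 160 mm rubber-tyred trolley wheel tilted 30 degrees, steel lock ring on its hub. Origin on the bench under the wheel's centre (which is 115 mm up), z up; the wheel's outer face looks up and to this frame's -x, roughly at the robot. The wheel does not turn. The tyre's face is 16 mm, the axle end 2 mm behind the ring's face.
- ring_face (a point): Centre of the lock ring's outer face, 148 mm above the bench. Flat steel ring, 80 mm outside, 28 mm inside, 12 mm thick; 10 mm lug on its rim at +y; two holes at x = +27 and -27 mm. z is its axis, out of the face, 30 degrees off vertical; x turns with the ring. The stop is a fixed 10 mm block just outside the rim. Seated, the spanner's plate lies on this face, grip 31 mm out.
- hole_a (a point): Inside the lock ring's through-hole (12.6 mm wide, 12 mm deep, on the hub face) at ring x = +27 mm, on the hole's axis 10 mm below the outer face: where a prong's tip stands when the spanner is seated. Axes as ring_face.
- hole_b (a point): Inside the lock ring's through-hole (12.6 mm wide, 12 mm deep, on the hub face) at ring x = -27 mm, on the hole's axis 10 mm below the outer face: where a prong's tip stands when the spanner is seated. Axes as ring_face.
- lock_ring (a joint): turn of the lock ring, rad; grows clockwise seen facing the ring (about -z of ring_face); 1.0 is hard against the stop; starts at 0 to 0.4. Stiff (about 0.25 N m of friction), stays where it is left. The prongs have 2 mm of play in the holes, so the spanner turns about 0.1 rad further than the ring.
- spares_box: loose bystander: closed carton 90 (x) x 130 (y) x 60 mm, origin at the centre of its underside
- oil_bottle: loose bystander: white bottle, 52 mm diameter, 130 mm tall, origin at the centre of its underside
- spare_wheel: loose bystander: spare rubber wheel lying flat, 110 mm diameter, 34 mm high, origin at the centre of its underside
- tape_roll: loose bystander: roll of paper tape, 80 mm diameter, 40 mm high, lying flat, origin at the centre of its underside
- spanner: the loose pin spanner, about 0.28 kg; origin at the centre of its plate's underside, 31 mm below grip, same axes
Mind the look-alikes: they are no part of the job. Leave any purple look-alike of the stand alone.

How it is judged:
On the way, in this order (a step that is already met when the one before it is completed fails the run):
1. both prongs at least half-way in the two holes while the ring is still where it started (holes moved under 4 mm) (((distance between prong_a and hole_a below 0.005 m and distance between prong_b and hole_b below 0.005 m) or (distance between prong_a and hole_b below 0.005 m and distance between prong_b and hole_a below 0.005 m)) and distance of hole_a from where it was at the start of the episode below 0.004 m), for 0.1 s.
2. ring turned home (lock_ring above 0.9 rad) with both prongs still in the holes (((distance between prong_a and hole_a below 0.005 m and distance between prong_b and hole_b below 0.005 m) or (distance between prong_a and hole_b below 0.005 m and distance between prong_b and hole_a below 0.005 m)) and value of joint lock_ring above 0.9 rad), for 0.1 s.
At the end, for the whole second after the job is handed in: The lock ring is within 0.1 rad of its stop, and the spanner, released and at rest, lies on its stand: upright within 0.1 rad, prongs down in the groove, its plate flat on the top (height within 5 mm), its centre within 30 mm of the stand's middle along the groove and 8 mm across it (value of joint lock_ring above 0.9 rad and x of grip in the frame of stand between -0.03 and 0.03 m and y of grip in the frame of stand between -0.008 and 0.008 m and z of grip in the frame of stand between 0.061 and 0.071 m and angle between grip's own z axis and vertical below 0.1 rad and angle between the x axis of grip and the x axis of stand, either way round below 0.3 rad and linear speed of spanner below 0.02 m/s); the robot touches nothing.
It fails at once if a bystander (carton, bottle, spare wheel, tape roll) is moved more than 20 mm (distance of any of spares_box, oil_bottle, spare_wheel, tape_roll from where it was at the start of the episode above 0.02 m).
It fails at once if the robot itself pushes on the wheel, its bracket or the ring (over 2 N) (contact force between any of the fingers, the arm and wheel_unit above 2 N).
It also fails if it takes over 54 s, if anything falls off the work surface, if the arm or the gripper's body presses on something with over 40 N, if the wrist force passes 120 N, or if a joint passes its speed limit or range.

## Robot

A 6-joint arm with a two-finger parallel gripper is mounted at the origin on the work surface. World frame = base frame: x ahead of the robot, y to its left, z up, the work surface at z = 0. Lengths are in m, angles in rad, forces in N, time in s.
With the tool pointing down it reaches from about 0.4 to 0.825 m from the base axis. Payload 7 kg.
Tool frame: the origin (TCP) lies at the centre of the arm's flange, where the gripper is bolted on; the fingertips stand 178 mm ahead of it and the grasp point (between the pads) lies 159 mm ahead of it; z points along the fingers, y is the direction in which the jaws open and shut (so a half turn about z gives the same grasp; the last joint's range is limited). The gripper opens to 88 mm and grips with 3 to 60 N. Pads are 19 mm wide; open, the fingers measure 130 mm over their backs; the gripper's body (78 mm by 193 mm) begins 47 mm behind the grasp point.
Start: joints at [1.597, 0.359, 0.012, 0, -1.224, -0.288], TCP at [0.175, 0.652, 0.405] pointing down, gripper open.
Joint ranges: [-3.07, 3.07], [-1.43, 2.12], [-1.02, 1.25], [-3.03, 1.67], [-3.05, -0], [-3.03, 3.03]. Speed limits (rad/s): [2.39, 2.39, 3.01, 3.14, 3.14, 3.14].

## Interface

Orientations are given as [roll, pitch, yaw] about the fixed x, y, z axes, in that order (R = Rz(yaw) Ry(pitch) Rx(roll)).
In Python, from station import * gives the robot as it stands.
- The arm moves only by the tool send_rows, never from a script. Its argument "motion" is a list of rows, each an object with "offset": the shift along the tool's x, y, z in cm, a list of three; "turn": the turn about the tool's z in degrees. In form: [{"offset": [x, y, z], "turn": turn}, ...]. A call has 1 to 8 rows; each row is the pose to reach, as a shift and turn from the pose commanded when the call began, along the tool's axes at that moment; what a row does not reach only later rows make up. A row lasts 1/10 s, in which the tool goes at most 50 mm and 8.59 degrees, less where a joint would pass 70% of its speed; a pose out of reach is approached as far as the arm can. A call with a gripper value outside its range is refused whole. "hand" is the opening, from -1 (shut) to 1 (fully open), set as the call begins (left out, the last holds). The fingers move at their own pace and stop on an object; "squeeze" is the grip in N (left out, the last holds). Time passes only in rows, so rows that repeat a pose let the fingers close. It gives the time, the measured TCP pose, the force and the opening at its end, in the units of the state.
- get_state(): the state, without advancing time (a new reading comes with each control period).
- grab_frame(name): name is "side" or "top"; returns a dict with "frame" (420x560x3 uint8, blue, green, red), "range_z" (420x560 float32, m along the optical axis (not along the pixel's ray), 0 where there is no reading), "vertical_fov" (degrees; the focal length in pixels is half the picture's height over the tangent of half this angle, whatever the lens; pixels are square), "cx", "cy" (the principal point, pixels), "k1" (the pictures are not rectified: a ray, as slopes to the right and down, at radius r is drawn at 1 + k1 r^2 times it, then the intrinsics apply), "cam_to_world" (4x4, takes a point from camera to world coordinates). Camera axes: x right, y up, looking along -z (the intrinsics and any distortion apply to the point x, -y, -z); pixel columns grow to the right and rows downward; lengths in m; the calibration is good to about 2 mm. A picture is of the moment at which its call begins.
- job_done(): hands the job in, once; it reports no verdict.
The state is a dict: "t": time; "q": joint angles; "qd": joint speeds; "joint_efforts": joint torques, N m; "eef_pos": TCP position; "ee_rot": TCP orientation; "force": force on the tool from outside, world axes, zero at the start; "moment": the same for the moment, N m; "width": finger opening in m.
Only numpy, scipy, OpenCV 4.12 (cv2) and the standard library are available. Lean on these libraries where they do the work, as an engineer would, in place of code of your own. Each camera call takes 0.05 s, during which the arm holds its last target. There are 200 camera calls.

## Working session

There is one attempt and no reset: what is moved stays moved. The work goes in short steps, Python scripts to look and compute and a tool call to move; the robot and the scene stay as the last step left them, time stands still between calls to the robot, and variables do not carry over. Pictures are saved under pics/ and viewed, about 8 in all and at most 12, crops included, and the job is handed in when it is done.

Besides the shell and the picture viewer there is one more tool, called after "Request:" by a JSON object that holds its "method" and its "body", one argument or row to a line. send_rows: Moves the arm, as the interface text tells. Its arguments: {"type":"object","properties":{"motion":{"type":"array"},"hand":{"type":"number"},"squeeze":{"type":"number"}},"required":["motion"]}

```bash
mkdir -p pics; cat > h.py <<'E'
from station import *
import numpy as np, cv2, pickle
from scipy.spatial.transform import Rotation as R
def snap(n,tag):
    f=grab_frame(n); pickle.dump(f,open(f'{tag}.pkl','wb')); return f
def load(tag): return pickle.load(open(f'{tag}.pkl','rb'))
def K(f):
    fl=f['frame'].shape[0]/2/np.tan(np.radians(f['vertical_fov'])/2)
    return np.array([[fl,0,f['cx']],[0,fl,f['cy']],[0,0,1.]]),np.array([f['k1'],0,0,0.])
def rays(f,uv):
    k,d=K(f); p=cv2.undistortPoints(np.array(uv,float).reshape(-1,1,2),k,d).reshape(-1,2)
    return np.c_[p[:,0],-p[:,1],-np.ones(len(p))]
def cloud(f):
    h,w=f['range_z'].shape; u,v=np.meshgrid(np.arange(w),np.arange(h))
    r=rays(f,np.c_[u.ravel(),v.ravel()])*f['range_z'].reshape(-1,1)
    T=np.array(f['cam_to_world']); return (r@T[:3,:3].T+T[:3,3]).reshape(h,w,3)
def atz(f,uv,z):
    T=np.array(f['cam_to_world']); r=rays(f,uv)@T[:3,:3].T; o=T[:3,3]
    return o+r*((z-o[2])/r[:,2])[:,None]
def proj(f,P):
    T=np.array(f['cam_to_world']); c=(np.array(P,float).reshape(-1,3)-T[:3,3])@T[:3,:3]
    k,d=K(f); return cv2.projectPoints(c*[1,-1,-1],np.zeros(3),np.zeros(3),k,d)[0].reshape(-1,2)
def crop(f,x,y,w,h,s,name):
    cv2.imwrite(f'pics/{name}.png',cv2.resize(f['frame'][y:y+h,x:x+w],None,fx=s,fy=s,interpolation=cv2.INTER_CUBIC))
E
python3 - <<'E'
from h import *
a=snap('side','s0');b=snap('top','t0')
cv2.imwrite('pics/all.png',np.hstack([cv2.resize(a['frame'],(400,300)),cv2.resize(b['frame'],(400,300))]))
cv2.imwrite('pics/top0.png',b['frame'])
for f in(a,b): print(f['vertical_fov'],f['k1'],np.round(f['cam_to_world'],3).tolist())
print(get_state())
E
```

```text
54.40723591624385 -0.040331040990671564 [[0.877, 0.252, -0.409, 0.201], [-0.48, 0.505, -0.718, -0.713], [0.025, 0.826, 0.564, 0.616], [0.0, 0.0, 0.0, 1.0]]
45.14345329038134 -0.03674309911252721 [[-0.129, 0.972, -0.198, 0.365], [-0.992, -0.127, 0.022, -0.062], [-0.004, 0.199, 0.98, 1.16], [0.0, 0.0, 0.0, 1.0]]
{'t': 0.1, 'q': array([ 1.59711441e+00,  3.59317099e-01,  1.11511047e-02, -2.94326446e-04,
       -1.22413079e+00, -2.88102418e-01]), 'qd': array([-0.00013788, -0.00172292,  0.00073816,  0.00092373,  0.00047048,
       -0.00038033]), 'joint_efforts': array([-2.13966872e-03, -5.84154689e+01,  2.93755049e+01,  7.01559439e+00,
        1.01231327e-02, -5.73057036e-05]), 'eef_pos': array([0.17465219, 0.65183009, 0.40381783]), 'ee_rot': array([ 3.14007541e+00, -1.61069726e-04, -2.61884422e-01]), 'force': array([-0.35938759, -0.18775496, -0.40024769]), 'moment': array([-0.00284123, -0.00012581, -0.04990954]), 'width': 0.08743823931765878}
```

View pics/all.png

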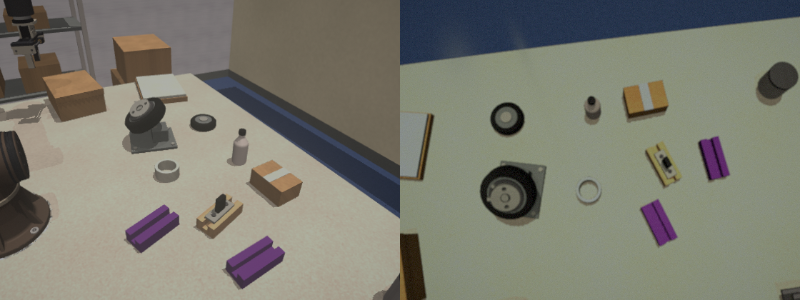

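View pics/top0.png

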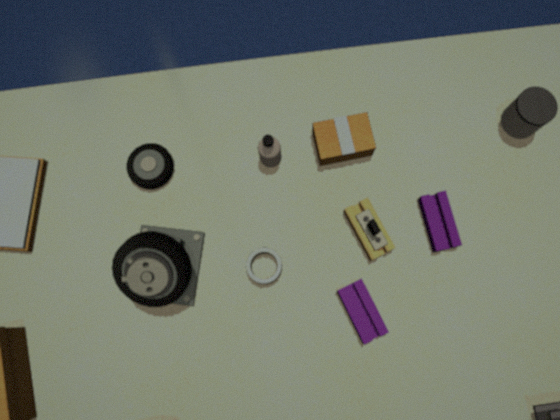

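Two views. The plywood stand with the spanner is at top-view (368,229). The purple look-alikes are at (440,221) and (362,311). The tilted wheel is at (147,275), and the flat spare wheel at (150,165) is not the target. The wooden stand carrying the spanner fits the description, so I'll enlarge it and the ring to confirm.

```bash
python3 - <<'E'
from h import *
b=load('t0');a=load('s0')
w=cv2.resize(b['frame'][225:315,100:210],(770,630)[:2],interpolation=cv2.INTER_CUBIC)
A=cv2.resize(b['frame'][230:320,105:205],None,fx=4,fy=4,interpolation=cv2.INTER_CUBIC)
B=cv2.resize(b['frame'][190:280,330:430],None,fx=4,fy=4,interpolation=cv2.INTER_CUBIC)
cv2.imwrite('pics/c1.png',np.clip(np.hstack([A,B])*1.4,0,255).astype(np.uint8))
C=cloud(b)
for z0,z1,x0,y0,x1,y1,n in [(.028,.04,335,190,405,270,'standtop'),(.08,.095,335,190,405,270,'grip'),(.038,.05,335,190,405,270,'plate')]:
    m=np.zeros(C.shape[:2],bool);m[y0:y1,x0:x1]=1
    m&=(C[...,2]>z0)&(C[...,2]<z1); P=C[m]
    r=cv2.minAreaRect(P[:,:2].astype(np.float32)*1000)
    print(n,len(P),P.mean(0).round(4),r)
# ring plane
m=np.zeros(C.shape[:2],bool);m[240:310,115:190]=1
P=C[m];P=P[(P[:,2]>.11)];
best=None
rng=np.random.default_rng(0)
for i in range(2000):
    p=P[rng.choice(len(P),3,0)];n=np.cross(p[1]-p[0],p[2]-p[0]);n/=np.linalg.norm(n)+1e-12;n*=np.sign(n[2])
    if abs(n[2]-np.cos(np.pi/6))>.04: continue
    inl=abs((P-p[0])@n)<.002
    if best is None or inl.sum()>best.sum():best=inl
Q=P[best];c=Q.mean(0);n=np.linalg.svd(Q-c)[2][2];n*=np.sign(n[2])
print('plane',len(Q),c,n,Q.min(0),Q.max(0))
E
```

```text
standtop 806 [ 0.5291 -0.2483  0.0354] ((529.6912841796875, -251.3887939453125), (130.02027893066406, 61.616390228271484), 19.52243423461914)
grip 103 [ 0.5245 -0.2536  0.0887] ((525.103759765625, -254.11778259277344), (31.32899284362793, 14.512407302856445), 20.167081832885742)
plate 575 [ 0.5261 -0.2515  0.0431] ((529.1102294921875, -250.79022216796875), (128.981201171875, 59.95417785644531), 19.463361740112305)
plane 1171 [0.47490767 0.20338785 0.14641814] [-0.48260575 -0.13145445  0.86591652] [0.42769693 0.14439714 0.11323712] [0.52869119 0.27138685 0.17087334]
```

View pics/c1.png

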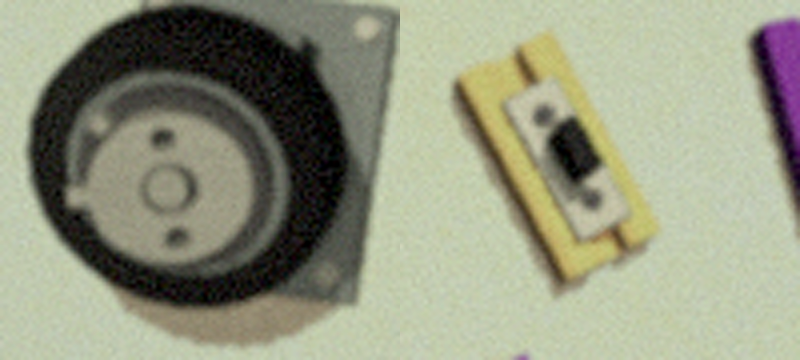

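The crops confirm both targets. In the left crop, the ring centre is at (168,188), the holes at (162,139) and (177,236), and the lug at (76,198). In the right crop, the plywood stand carries the spanner, with its grip at (575,150). 

The tool can only turn about its own z, but the wheel is tilted. I'll compute the geometry and check the interface's own documentation.

Request:
{"method": "send_rows", "body": {
  "motion": [
    {"offset":[33.1,22.5,-5],"turn":0},
    {"offset":[33.1,22.5,-5],"turn":0},
    {"offset":[33.1,22.5,-5],"turn":0},
    {"offset":[33.1,22.5,-5],"turn":0},
    {"offset":[53.8,36.5,-5],"turn":0},
    {"offset":[53.8,36.5,-5],"turn":0},
    {"offset":[53.8,36.5,-5],"turn":0},
    {"offset":[53.8,36.5,-5],"turn":0}
  ]
}}

```text
t: 0.9
eef_pos: [0.4358, 0.3489, 0.4407]
ee_rot: [3.142, 0.0, -0.261]
force: [0.2, 0.4, 0.5]
width: 0.0874
```

Request:
{"method": "send_rows", "body": {
  "motion": [
    {"offset":[20.7,14,-1],"turn":0},
    {"offset":[20.7,14,-1],"turn":0},
    {"offset":[20.7,14,-1],"turn":0},
    {"offset":[20.7,14,-1],"turn":0},
    {"offset":[20.7,14,-1],"turn":0},
    {"offset":[20.7,14,-1],"turn":0}
  ]
}}

```text
t: 1.5
eef_pos: [0.6015, 0.1577, 0.4497]
ee_rot: [3.14, 0.0, -0.267]
force: [-1.1, 0.0, -0.4]
width: 0.0874
```

Request:
{"method": "send_rows", "body": {
  "motion": [
    {"offset":[39.0,-22.5,-1],"turn":0},
    {"offset":[39.0,-22.5,-1],"turn":0},
    {"offset":[39.0,-22.5,-1],"turn":0},
    {"offset":[39.0,-22.5,-1],"turn":0},
    {"offset":[39.0,-22.5,-1],"turn":0},
    {"offset":[39.0,-22.5,-1],"turn":0},
    {"offset":[39.0,-22.5,-1],"turn":0}
  ]
}}

```text
t: 2.2
eef_pos: [0.9173, 0.2482, 0.4574]
ee_rot: [3.14, 0.002, -0.262]
force: [2.3, 0.9, 0.6]
width: 0.0877
```

```bash
python3 -c "
from station import *;print(get_state())"
```

```text
{'t': 2.2, 'q': array([ 4.67405334e-01,  9.14624420e-01,  1.11345401e+00, -2.57180935e-04,
       -1.77160876e+00,  8.41376583e-01]), 'qd': array([-5.77434887e-02,  1.03017272e+00,  2.12029215e+00,  1.18431539e-03,
       -1.08183047e+00,  6.07104122e-02]), 'joint_efforts': array([-1.15787130e+00, -1.03658431e+02,  2.29316783e+01,  7.19706416e+00,
        1.59469988e+00, -5.13693842e-02]), 'eef_pos': array([0.91731275, 0.24818562, 0.45741136]), 'ee_rot': array([ 3.14045919e+00,  1.64633998e-03, -2.61964293e-01]), 'force': array([2.32010534, 0.92943381, 0.62544225]), 'moment': array([ 0.17724545, -0.36388567, -0.00258618]), 'width': 0.08767986683574955}
```

Request:
{"method": "send_rows", "body": {
  "motion": [
    {"offset":[13,-7.5,0],"turn":0},
    {"offset":[13,-7.5,0],"turn":0},
    {"offset":[13,-7.5,0],"turn":0},
    {"offset":[13,-7.5,0],"turn":0},
    {"offset":[13,-7.5,0],"turn":0}
  ]
}}

```text
t: 2.7
eef_pos: [0.9552, 0.2596, 0.4262]
ee_rot: [-3.122, -0.041, -0.262]
force: [-0.4, -0.9, 0.6]
width: 0.0881
```

```bash
python3 -c "
from station import *;print(get_state())"
```

```text
{'t': 2.7, 'q': array([ 0.46297187,  1.01647224,  1.25162431,  0.01295632, -1.76208598,
        0.84886532]), 'qd': array([-0.00131038,  0.00995925,  0.00039237,  0.00171714,  0.02403349,
        0.00087687]), 'joint_efforts': array([ 1.58706499e-02, -9.79269218e+01,  3.29259932e+01,  7.06061125e+00,
        2.63600433e-01, -1.67434442e-03]), 'eef_pos': array([0.95515849, 0.25958177, 0.42616188]), 'ee_rot': array([-3.12204422, -0.04125903, -0.26210485]), 'force': array([-0.41508326, -0.85598189,  0.57863403]), 'moment': array([-0.06800643,  0.22554558,  0.02082504]), 'width': 0.08805754132435198}
```

Request:
{"method": "send_rows", "body": {
  "motion": [
    {"offset":[-17.3,10,0],"turn":0},
    {"offset":[-17.3,10,0],"turn":0},
    {"offset":[-17.3,10,0],"turn":0},
    {"offset":[-17.3,10,0],"turn":0},
    {"offset":[-17.3,10,0],"turn":0},
    {"offset":[-17.3,10,0],"turn":0}
  ]
}}

```text
t: 3.3
eef_pos: [0.7574, 0.206, 0.4202]
ee_rot: [-3.121, -0.041, -0.262]
force: [0.5, 0.6, 0.3]
width: 0.0875
```

```bash
cat >> h.py <<'E'
NW=np.array([-.4826,-.1315,.8659]);NW/=np.linalg.norm(NW)
def tool():
    s=get_state(); return np.array(s['eef_pos']),R.from_euler('xyz',s['ee_rot']),s
def rep():
    p,r,s=tool(); z=r.as_matrix()[:,2]
    print('t',round(s['t'],2),'p',p.round(4),'tilt',np.degrees(np.arccos(-z[2])).round(2),'az',np.degrees(np.arctan2(z[1],z[0])).round(1),'err to -n',np.degrees(np.arccos(-z@NW)).round(2),'q',np.round(s['q'],3),'F',np.round(s['force'],1),'w',round(s['width'],4))
    return p,r,s
def w2t(v): 
    p,r,s=tool(); return (r.inv().apply(v)*100).round(2)
E
python3 -c "
from h import *
rep();print(w2t([.1932,.0518,0]))"
```

```text
t 3.3 p [0.7574 0.206  0.4202] tilt 2.61 az 12.1 err to -n 27.41 q [ 0.516  0.521  0.296  0.014 -1.302  0.79 ] F [0.5 0.6 0.3] w 0.0875
[17.31 -9.98  0.91]
```

Request:
{"method": "send_rows", "body": {
  "motion": [
    {"offset":[17.3,-10,0],"turn":0},
    {"offset":[17.3,-10,0],"turn":0},
    {"offset":[17.3,-10,0],"turn":0},
    {"offset":[17.3,-10,0],"turn":0},
    {"offset":[22,-12.5,0],"turn":0}
  ]
}}

```text
t: 3.8
eef_pos: [0.9622, 0.2598, 0.4201]
ee_rot: [-3.117, -0.06, -0.263]
force: [125.0, -6.4, 91.4]
width: 0.088
```

Request:
{"method": "send_rows", "body": {
  "motion": [
    {"offset":[4.3,-2.5,0],"turn":0}
  ]
}}

```text
t: 3.9
eef_pos: [0.9742, 0.2638, 0.3927]
ee_rot: [-3.114, -0.071, -0.263]
force: [-0.2, 1.1, -7.0]
width: 0.0873
```

Request:
{"method": "send_rows", "body": {
  "motion": [
    {"offset":[4.3,-2.5,0],"turn":0}
  ]
}}

```text
t: 4.0
eef_pos: [0.9853, 0.268, 0.3938]
ee_rot: [-3.089, -0.118, -0.265]
force: [1.0, 0.6, 1.8]
width: 0.0874
```

Request:
{"method": "send_rows", "body": {
  "motion": [
    {"offset":[17,-10,0],"turn":0}
  ]
}}

```text
t: 4.1
eef_pos: [0.995, 0.2714, 0.3914]
ee_rot: [-3.07, -0.155, -0.268]
force: [0.3, -0.4, 0.4]
width: 0.0876
```

Request:
{"method": "send_rows", "body": {
  "motion": [
    {"offset":[17,-10,0],"turn":0}
  ]
}}

```text
t: 4.2
eef_pos: [1.0043, 0.275, 0.3868]
ee_rot: [-3.054, -0.189, -0.27]
force: [0.2, 0.0, 0.2]
width: 0.0876
```

Request:
{"method": "send_rows", "body": {
  "motion": [
    {"offset":[17,-10,0],"turn":0},
    {"offset":[17,-10,0],"turn":0},
    {"offset":[17,-10,0],"turn":0}
  ]
}}

```text
t: 4.5
eef_pos: [1.0168, 0.2809, 0.3744]
ee_rot: [-3.036, -0.225, -0.274]
force: [0.4, 0.0, -0.3]
width: 0.0877
```

```bash
python3 -c "
from h import *
rep()"
```

```text
t 4.5 p [1.0168 0.2809 0.3744] tilt 14.23 az 9.7 err to -n 15.9 q [ 0.466  1.087  1.252  0.072 -1.498  0.847] F [ 0.4  0.  -0.3] w 0.0877
```

```bash
python3 -c "
from h import *
p,r,s=tool();print(w2t(np.array([.50,.13,.45])-p)); print(w2t([-.0966,-.0259,0]))"
```

```text
[-42.84  26.49 -20.48]
[-8.38  4.87 -2.45]
```

Request:
{"method": "send_rows", "body": {
  "motion": [
    {"offset":[-31,19,-15],"turn":0},
    {"offset":[-31,19,-15],"turn":0},
    {"offset":[-31,19,-15],"turn":0},
    {"offset":[-31,19,-15],"turn":0},
    {"offset":[-31,19,-15],"turn":0},
    {"offset":[-31,19,-15],"turn":0},
    {"offset":[-31,19,-15],"turn":0},
    {"offset":[-31,19,-15],"turn":0}
  ]
}}

```text
t: 5.3
eef_pos: [0.6713, 0.1813, 0.428]
ee_rot: [-3.035, -0.226, -0.274]
force: [0.1, 0.2, 1.1]
width: 0.0876
```

Request:
{"method": "send_rows", "body": {
  "motion": [
    {"offset":[-3.9,2.5,-1.9],"turn":0},
    {"offset":[-7.9,5,-3.8],"turn":0},
    {"offset":[-11.8,7.5,-5.5],"turn":0},
    {"offset":[-14.3,9,-6.2],"turn":0},
    {"offset":[-16.8,10.5,-6.9],"turn":0}
  ]
}}

```text
t: 5.8
eef_pos: [0.4715, 0.1215, 0.4468]
ee_rot: [-3.033, -0.227, -0.275]
force: [0.6, -0.5, -0.6]
width: 0.0879
```

```bash
python3 -c "
from h import *
rep()"
```

```text
t 5.8 p [0.4715 0.1215 0.4468] tilt 14.37 az 10.1 err to -n 15.75 q [ 0.709 -0.071 -0.483  0.156 -0.947  0.522] F [ 0.6 -0.5 -0.6] w 0.0879
```

Request:
{"method": "send_rows", "body": {
  "motion": [
    {"offset":[-2.5,1.5,-0.7],"turn":0},
    {"offset":[-4.2,2.4,-1.2],"turn":0},
    {"offset":[-5.9,3.4,-1.7],"turn":0},
    {"offset":[-7.6,4.4,-2.2],"turn":0}
  ]
}}

```text
t: 6.2
eef_pos: [0.3848, 0.0986, 0.4462]
ee_rot: [-3.034, -0.226, -0.275]
force: [-0.6, 0.9, -0.8]
width: 0.0876
```

```bash
python3 -c "
from h import *
rep()"
```

```text
t 6.2 p [0.3848 0.0986 0.4462] tilt 14.31 az 10.1 err to -n 15.81 q [ 0.834 -0.253 -0.636  0.181 -0.996  0.39 ] F [-0.6  0.9 -0.8] w 0.0876
```

```bash
cat > plan.py <<'E'
from h import *
az=np.radians(19.6)
S=np.array([[np.cos(az),-np.sin(az),0],[np.sin(az),np.cos(az),0],[0,0,1]])  # spanner at stand
n=NW;u=-np.array([n[0],n[1],0]);u/=np.linalg.norm(u);up=u-(u@n)*n;up/=np.linalg.norm(up);lat=np.cross(n,up)
def ev(t,show=0):
    # t: tool z; jaw-aligned: grip y becomes perpendicular to t (spanner settles so at ring)
    mis=np.degrees(np.arcsin(S[:,1]@t)); out=[]
    corr=R.from_rotvec(np.cross(S[:,1],S[:,1]-(S[:,1]@t)*t))  # spanner rotated to sit flush
    Sg=corr.as_matrix()@S
    for y in range(110,180):
        M=R.from_rotvec(-t*np.radians(y)).as_matrix()@Sg
        x=M[:,0];a=np.degrees(np.arctan2(x@lat,x@up))-180; a=(a+180)%360-180
        e=np.degrees(np.arccos(M[:,2]@n)); dx=M[:,2]@up,M[:,2]@lat
        out.append((y,a,e,np.degrees(np.arcsin(dx[0])),np.degrees(np.arcsin(dx[1]))))
    o=np.array(out)
    if show:
        print('misfit',mis); print(o[::6].round(1))
    m=(o[:,1]<-15)&(o[:,1]>-65); return mis,o[m,2]
if __name__=='__main__':
    p,r,s=tool();t=r.as_matrix()[:,2];ev(t,1)
    best=[]
    for ti in range(8,24):
        for a in range(-20,60,3):
            t=np.array([np.sin(np.radians(ti))*np.cos(np.radians(a)),np.sin(np.radians(ti))*np.sin(np.radians(a)),-np.cos(np.radians(ti))])
            m,e=ev(t); best.append((e[0]**2*0+e.max()+.3*abs(m),ti,a,m,e.max(),e.min()))
    for b in sorted(best)[:6]: print(np.round(b,1))
E
python3 plan.py
```

```text
misfit -2.3380263759839126
[[110.  -62.6  17.1   9.5  14.1]
 [116.  -57.   15.9   8.3  13.4]
 [122.  -51.3  14.5   7.1  12.6]
 [128.  -45.6  13.2   6.   11.7]
 [134.  -39.9  11.7   5.   10.6]
 [140.  -34.2  10.3   4.1   9.4]
 [146.  -28.4   8.9   3.4   8.2]
 [152.  -22.7   7.4   2.7   6.9]
 [158.  -16.9   6.    2.2   5.5]
 [164.  -11.1   4.5   1.9   4.1]
 [170.   -5.3   3.1   1.7   2.6]
 [176.    0.5   2.    1.6   1.2]]
[10.6 20.  46.   8.7  7.9  1.9]
[10.9 20.  49.   9.7  8.   0.5]
[11.  20.  43.   7.8  8.7  3.3]
[11.  19.  52.  10.   8.   2.1]
[11.  19.  49.   9.2  8.3  0.7]
[11.  19.  46.   8.3  8.5  0.6]
```

```bash
python3 - <<'E'
from plan import *
for ti,a in [(16,20),(17,28),(17,35),(18,30),(18,35),(19,35),(19,40),(20,40)]:
    t=np.array([np.sin(np.radians(ti))*np.cos(np.radians(a)),np.sin(np.radians(ti))*np.sin(np.radians(a)),-np.cos(np.radians(ti))])
    m,e=ev(t);print(ti,a,round(m,1),e[::8].round(1))
C=cloud(load('s0')); m=(load('s0')['range_z']>0)&(C[...,2]>.1)&(C[...,1]>.3)&(C[...,1]<1.5)&(C[...,0]>-.3)&(C[...,0]<.9)
P=C[m]
for x in np.arange(-.3,.9,.15):
    for y in np.arange(.3,1.5,.15):
        k=(abs(P[:,0]-x-.075)<.075)&(abs(P[:,1]-y-.075)<.075)
        if k.sum()>5: print(round(x,2),round(y,2),P[k][:,2].max().round(2),end=' | ')
E
```

```text
16 20 0.1 [15.2 13.3 11.5  9.5  7.6  5.6  3.8]
17 28 2.4 [13.3 11.4  9.5  7.6  5.7  4.1  3. ]
17 35 4.5 [11.7  9.7  7.7  5.6  3.5  1.8  1.7]
18 30 3.2 [12.8 10.9  9.1  7.3  5.8  4.7  4.4]
18 35 4.7 [11.5  9.5  7.5  5.6  4.   3.1  3.6]
19 35 5.0 [11.4  9.5  7.7  6.2  5.1  4.8  5.4]
19 40 6.5 [10.   7.9  6.   4.2  3.1  3.4  4.9]
20 40 6.8 [9.5 7.7 6.  4.9 4.6 5.3 6.8]
0.0 0.45 0.33 | 0.0 0.6 0.47 | 0.0 1.35 0.31 | 0.15 0.45 0.46 | 0.15 0.6 0.47 | 0.15 0.75 0.12 | 0.15 1.35 0.31 | 0.3 0.45 0.12 | 0.3 0.6 0.12 | 0.3 0.75 0.12 | 0.3 1.35 0.3 | 0.45 1.35 0.37 |
```

```bash
python3 -c "
from h import *
p,r,s=tool();print(w2t(np.array([.02,.80,.45])-p)); print(w2t([0,.1,0]))"
```

```text
[-52.67 -58.63  -6.21]
[-2.64 -9.63  0.43]
```

Request:
{"method": "send_rows", "body": {
  "motion": [
    {"offset":[-26.3,-29.3,-3.1],"turn":0},
    {"offset":[-26.3,-29.3,-3.1],"turn":0},
    {"offset":[-26.3,-29.3,-3.1],"turn":0},
    {"offset":[-26.3,-29.3,-3.1],"turn":0},
    {"offset":[-26.3,-29.3,-3.1],"turn":0},
    {"offset":[-26.3,-29.3,-3.1],"turn":0},
    {"offset":[-26.3,-29.3,-3.1],"turn":0},
    {"offset":[-26.3,-29.3,-3.1],"turn":0}
  ]
}}

```text
t: 7.0
eef_pos: [0.2018, 0.4513, 0.4478]
ee_rot: [-3.033, -0.223, -0.274]
force: [0.6, 1.3, 0.9]
width: 0.088
```

Request:
{"method": "send_rows", "body": {
  "motion": [
    {"offset":[-26.3,-29.3,-3.1],"turn":0},
    {"offset":[-26.3,-29.3,-3.1],"turn":0},
    {"offset":[-26.3,-29.3,-3.1],"turn":0},
    {"offset":[-26.3,-29.3,-3.1],"turn":0},
    {"offset":[-26.3,-29.3,-3.1],"turn":0},
    {"offset":[-26.3,-29.3,-3.1],"turn":0},
    {"offset":[-26.3,-29.3,-3.1],"turn":0},
    {"offset":[-26.3,-29.3,-3.1],"turn":0}
  ]
}}

```text
t: 7.8
eef_pos: [0.02, 0.8015, 0.4492]
ee_rot: [-3.035, -0.222, -0.274]
force: [0.3, 0.2, 0.8]
width: 0.0875
```

```bash
python3 -c "
from h import *
rep()"
```

```text
t 7.8 p [0.02   0.8015 0.4492] tilt 14.11 az 10.3 err to -n 16.0 q [ 1.842  0.543  0.287  0.252 -1.346 -0.594] F [0.3 0.2 0.8] w 0.0875
```

Request:
{"method": "send_rows", "body": {
  "motion": [
    {"offset":[-0.9,-3.4,0.1],"turn":0},
    {"offset":[-1.8,-6.7,0.3],"turn":0},
    {"offset":[-2.6,-9.6,0.4],"turn":0},
    {"offset":[-3.2,-11.5,0.5],"turn":0},
    {"offset":[-3.5,-12.8,0.6],"turn":0},
    {"offset":[-3.8,-13.8,0.6],"turn":0}
  ]
}}

```text
t: 8.4
eef_pos: [0.0212, 0.9437, 0.4478]
ee_rot: [-3.036, -0.223, -0.274]
force: [-0.5, 0.3, 0.3]
width: 0.0877
```

Request:
{"method": "send_rows", "body": {
  "motion": [
    {"offset":[-0.2,-0.8,0.05],"turn":0},
    {"offset":[-0.4,-1.6,0.1],"turn":0},
    {"offset":[-0.6,-2.4,0.1],"turn":0}
  ]
}}

```text
t: 8.7
eef_pos: [0.0216, 0.9678, 0.4492]
ee_rot: [-3.035, -0.222, -0.274]
force: [-0.9, 0.5, 0.2]
width: 0.0876
```

```bash
python3 -c "
from h import *
rep()"
```

```text
t 8.7 p [0.0216 0.9678 0.4492] tilt 14.11 az 10.1 err to -n 16.01 q [ 1.793  0.933  1.019  0.247 -1.665 -0.463] F [-0.9  0.5  0.2] w 0.0876
```

Request:
{"method": "send_rows", "body": {
  "motion": [
    {"offset":[-0.3,-1,0.05],"turn":0},
    {"offset":[-0.5,-1.8,0.1],"turn":0},
    {"offset":[-0.7,-2.5,0.1],"turn":0},
    {"offset":[-0.9,-3.2,0.15],"turn":0},
    {"offset":[-1.0,-3.8,0.2],"turn":0}
  ]
}}

```text
t: 9.2
eef_pos: [0.0219, 0.9952, 0.4426]
ee_rot: [-3.025, -0.222, -0.274]
force: [0.3, -0.7, 1.6]
width: 0.0876
```

Request:
{"method": "send_rows", "body": {
  "motion": [
    {"offset":[-0.5,-2,0.1],"turn":0}
  ]
}}

```text
t: 9.3
eef_pos: [0.0226, 1.0003, 0.4392]
ee_rot: [-3.008, -0.22, -0.274]
force: [0.6, -0.7, 0.6]
width: 0.0876
```

Request:
{"method": "send_rows", "body": {
  "motion": [
    {"offset":[-5,-18,0],"turn":0}
  ]
}}

```text
t: 9.4
eef_pos: [0.022, 1.0125, 0.4288]
ee_rot: [-2.973, -0.216, -0.274]
force: [0.3, 0.2, 0.9]
width: 0.0877
```

Request:
{"method": "send_rows", "body": {
  "motion": [
    {"offset":[-5,-18,0],"turn":0}
  ]
}}

```text
t: 9.5
eef_pos: [0.0205, 1.0247, 0.4177]
ee_rot: [-2.939, -0.212, -0.273]
force: [-0.0, 0.3, -0.2]
width: 0.0879
```

```bash
python3 -c "
from h import *
rep()"
```

```text
t 9.5 p [0.0205 1.0247 0.4177] tilt 16.76 az 28.7 err to -n 14.2 q [ 1.787  1.085  1.252  0.281 -1.65  -0.432] F [-0.   0.3 -0.2] w 0.0879
```

Request:
{"method": "send_rows", "body": {
  "motion": [
    {"offset":[-5,-18,0],"turn":0}
  ]
}}

```text
t: 9.6
eef_pos: [0.0189, 1.0358, 0.4092]
ee_rot: [-2.904, -0.209, -0.272]
force: [-1.0, -0.1, 0.4]
width: 0.088
```

Request:
{"method": "send_rows", "body": {
  "motion": [
    {"offset":[-5,-18,0],"turn":0}
  ]
}}

```text
t: 9.7
eef_pos: [0.0169, 1.0462, 0.403]
ee_rot: [-2.869, -0.205, -0.271]
force: [-0.8, 0.0, -0.3]
width: 0.0877
```

```bash
cat >> h.py <<'E'
SG=np.array([.5251,-.2541,.066])   # grip centre at stand
def goto(target_tcp,tooly=None):
    """print tool-frame offset (cm) and turn (deg) to reach TCP target with tool y along tooly"""
    p,r,s=tool(); o=(r.inv().apply(np.array(target_tcp)-p)*100)
    tr=None
    if tooly is not None:
        v=r.inv().apply(tooly); tr=np.degrees(np.arctan2(-v[0],v[1])).round(2)
    print('offset',o.round(2),'turn',tr,'dist',np.linalg.norm(o).round(1)); return o,tr
E
python3 - <<'E'
from plan import *
p,r,s=rep();t=r.as_matrix()[:,2];ev(t,1)
pre=SG+[0,0,.006]-t*(.159+.12)
print(pre);goto(pre,S[:,1]);goto(pre,-S[:,1])
# refine stand with side view
C=cloud(load('s0'))
for n_,z0,z1 in [('top',.030,.040),('grip',.07,.095)]:
    m=(C[...,2]>z0)&(C[...,2]<z1)&(np.hypot(C[...,0]-.53,C[...,1]+.25)<.085);P=C[m]
    print(n_,len(P),cv2.minAreaRect(P[:,:2].astype(np.float32)*1000),np.percentile(P[:,2],[5,95]))
E
```

```text
t 9.7 p [0.0169 1.0462 0.403 ] tilt 19.46 az 38.5 err to -n 14.17 q [ 1.789  1.107  1.252  0.304 -1.562 -0.44 ] F [-0.8  0.  -0.3] w 0.0877
misfit 6.187257507399857
[[ 1.10e+02 -6.49e+01  1.03e+01  4.40e+00  9.30e+00]
 [ 1.16e+02 -5.92e+01  8.90e+00  2.70e+00  8.40e+00]
 [ 1.22e+02 -5.35e+01  7.50e+00  1.10e+00  7.40e+00]
 [ 1.28e+02 -4.78e+01  6.20e+00 -4.00e-01  6.20e+00]
 [ 1.34e+02 -4.21e+01  5.10e+00 -1.70e+00  4.80e+00]
 [ 1.40e+02 -3.64e+01  4.50e+00 -2.90e+00  3.40e+00]
 [ 1.46e+02 -3.07e+01  4.40e+00 -4.00e+00  1.80e+00]
 [ 1.52e+02 -2.50e+01  4.90e+00 -4.90e+00  1.00e-01]
 [ 1.58e+02 -1.93e+01  5.80e+00 -5.60e+00 -1.70e+00]
 [ 1.64e+02 -1.36e+01  7.00e+00 -6.10e+00 -3.50e+00]
 [ 1.70e+02 -7.90e+00  8.40e+00 -6.40e+00 -5.40e+00]
 [ 1.76e+02 -2.30e+00  9.80e+00 -6.60e+00 -7.30e+00]]
[ 0.45231922 -0.31193571  0.33505701]
offset [ 75.23 120.91 -10.39] turn 145.51 dist 142.8
offset [ 75.23 120.91 -10.39] turn -34.49 dist 142.8
top 801 ((530.6898193359375, -251.50802612304688), (132.33460998535156, 62.19807052612305), 19.45029067993164) [0.03134994 0.03728381]
grip 178 ((525.4328002929688, -254.6964569091797), (32.578125, 13.966093063354492), 20.893552780151367) [0.07177535 0.08945808]
```

```bash
python3 -c "
from h import *
goto([.48,.40,.44])"
```

```text
offset [61.35 50.47 -4.81] turn None dist 79.6
```

Request:
{"method": "send_rows", "body": {
  "motion": [
    {"offset":[30.7,25.2,-2.4],"turn":0},
    {"offset":[30.7,25.2,-2.4],"turn":0},
    {"offset":[30.7,25.2,-2.4],"turn":0},
    {"offset":[30.7,25.2,-2.4],"turn":0},
    {"offset":[30.7,25.2,-2.4],"turn":0},
    {"offset":[30.7,25.2,-2.4],"turn":0},
    {"offset":[30.7,25.2,-2.4],"turn":0},
    {"offset":[30.7,25.2,-2.4],"turn":0}
  ]
}}

```text
t: 10.5
eef_pos: [0.2291, 0.7504, 0.4234]
ee_rot: [-2.867, -0.205, -0.271]
force: [-0.0, 0.5, -0.4]
width: 0.0876
```

Request:
{"method": "send_rows", "body": {
  "motion": [
    {"offset":[30.7,25.2,-2.4],"turn":65},
    {"offset":[30.7,25.2,-2.4],"turn":65},
    {"offset":[30.7,25.2,-2.4],"turn":65},
    {"offset":[30.7,25.2,-2.4],"turn":65},
    {"offset":[30.7,25.2,-2.4],"turn":65},
    {"offset":[30.7,25.2,-2.4],"turn":65},
    {"offset":[30.7,25.2,-2.4],"turn":65},
    {"offset":[30.7,25.2,-2.4],"turn":65}
  ]
}}

```text
t: 11.3
eef_pos: [0.4608, 0.4276, 0.4436]
ee_rot: [-2.835, 0.156, -1.358]
force: [0.6, 0.2, 0.2]
width: 0.0873
```

```bash
python3 -c "
from plan import *
p,r,s=rep();t=r.as_matrix()[:,2]
pre=SG+[0,0,.006]-t*(.159+.10);goto(pre,S[:,1])"
```

```text
t 11.3 p [0.4608 0.4276 0.4436] tilt 19.66 az 38.2 err to -n 13.99 q [ 1.1    0.155 -0.278  0.192 -0.834 -1.019] F [0.6 0.2 0.2] w 0.0873
offset [72.93 15.62 -3.4 ] turn 80.17 dist 74.7
```

Request:
{"method": "send_rows", "body": {
  "motion": [
    {"offset":[36.5,7.8,-4],"turn":60},
    {"offset":[36.5,7.8,-4],"turn":60},
    {"offset":[36.5,7.8,-4],"turn":60},
    {"offset":[36.5,7.8,-4],"turn":60},
    {"offset":[36.5,7.8,-4],"turn":60},
    {"offset":[36.5,7.8,-4],"turn":60},
    {"offset":[36.5,7.8,-4],"turn":60},
    {"offset":[36.5,7.8,-4],"turn":60}
  ]
}}

```text
t: 12.1
eef_pos: [0.4533, 0.0533, 0.4033]
ee_rot: [-3.122, 0.343, -2.427]
force: [0.8, -0.7, -1.3]
width: 0.087
```

```bash
python3 -c "
from plan import *
p,r,s=rep();t=r.as_matrix()[:,2]
pre=SG+[0,0,.006]-t*(.159+.08);goto(pre,S[:,1])"
```

```text
t 12.1 p [0.4533 0.0533 0.4033] tilt 19.69 az 37.6 err to -n 13.79 q [ 0.53  -0.107 -0.542 -0.059 -0.796 -1.355] F [ 0.8 -0.7 -1.3] w 0.087
offset [ 25.01 -27.4    2.89] turn 20.17 dist 37.2
```

Request:
{"method": "send_rows", "body": {
  "motion": [
    {"offset":[25,-27.4,2.9],"turn":20.2},
    {"offset":[25,-27.4,2.9],"turn":20.2},
    {"offset":[25,-27.4,2.9],"turn":20.2},
    {"offset":[25,-27.4,2.9],"turn":20.2},
    {"offset":[25,-27.4,2.9],"turn":20.2},
    {"offset":[25,-27.4,2.9],"turn":20.2},
    {"offset":[25,-27.4,2.9],"turn":20.2},
    {"offset":[25,-27.4,2.9],"turn":20.2}
  ]
}}

```text
t: 12.9
eef_pos: [0.4642, -0.3052, 0.297]
ee_rot: [3.044, 0.325, -2.795]
force: [0.4, 0.3, -0.1]
width: 0.088
```

```bash
python3 -c "
from plan import *
p,r,s=rep();t=r.as_matrix()[:,2]
pre=SG+[0,0,.008]-t*.159;goto(pre,S[:,1])"
```

```text
t 12.9 p [ 0.4642 -0.3052  0.297 ] tilt 19.41 az 36.9 err to -n 13.8 q [-0.359  0.241 -0.297 -0.372 -0.881 -0.632] F [ 0.4  0.3 -0.1] w 0.088
offset [0.04 0.42 7.77] turn 0.26 dist 7.8
```

Request:
{"method": "send_rows", "body": {
  "motion": [
    {"offset":[0,0.4,3.5],"turn":0.3},
    {"offset":[0,0.4,6.5],"turn":0.3},
    {"offset":[0,0.4,7.8],"turn":0.3},
    {"offset":[0,0.4,7.8],"turn":0.3}
  ],
  "hand": 1
}}

```text
t: 13.3
eef_pos: [0.4831, -0.2814, 0.2228]
ee_rot: [3.039, 0.322, -2.798]
force: [-0.7, 0.0, 1.1]
width: 0.0876
```

Request:
{"method": "send_rows", "body": {
  "motion": [
    {"offset":[0,0,0],"turn":0},
    {"offset":[0,0,0],"turn":0},
    {"offset":[0,0,0],"turn":0},
    {"offset":[0,0,0],"turn":0},
    {"offset":[0,0,0],"turn":0},
    {"offset":[0,0,0],"turn":0}
  ],
  "hand": -1,
  "squeeze": 40
}}

```text
t: 13.9
eef_pos: [0.4824, -0.2816, 0.2234]
ee_rot: [3.039, 0.322, -2.798]
force: [-0.6, -0.3, -0.0]
width: 0.0451
```

```bash
python3 -c "
from h import *
p,r,s=rep();print(s['moment']);print(w2t([0,0,.1]))
f=snap('side','s1');x,y=proj(f,SG)[0].astype(int);crop(f,x-65,y-65,130,105,5,'g1')"
```

```text
t 13.9 p [ 0.4824 -0.2816  0.2234] tilt 19.33 az 37.7 err to -n 14.05 q [-0.311  0.337 -0.35  -0.42  -0.733 -0.607] F [-0.6 -0.3 -0. ] w 0.0451
[-0.62985938  0.79292382  0.01134783]
[-3.16  0.97 -9.44]
```

View pics/g1.png

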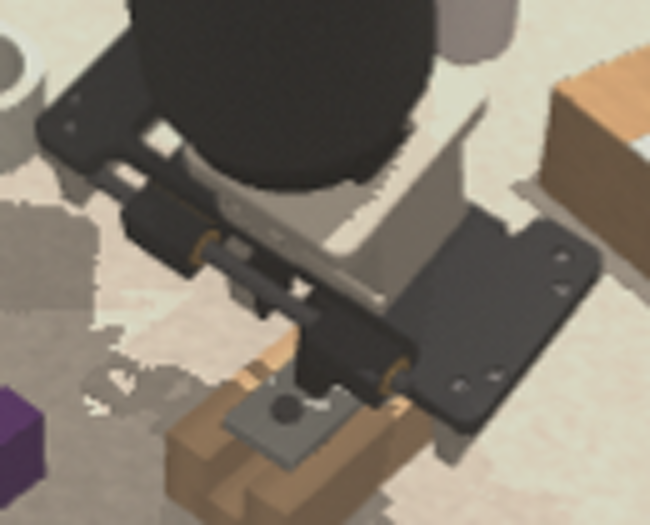

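The picture shows the fingers straddling the grip above the stand at about (330,370), still closing (45 mm open). I'll let them finish, then lift.

Request:
{"method": "send_rows", "body": {
  "motion": [
    {"offset":[0,0,0],"turn":0},
    {"offset":[0,0,0],"turn":0},
    {"offset":[0,0,0],"turn":0},
    {"offset":[0,0,0],"turn":0},
    {"offset":[0,0,0],"turn":0},
    {"offset":[0,0,0],"turn":0}
  ]
}}

```text
t: 14.55
eef_pos: [0.4832, -0.2832, 0.2237]
ee_rot: [3.043, 0.323, -2.798]
force: [2.3, -8.2, -1.7]
width: 0.0135
```

Request:
{"method": "send_rows", "body": {
  "motion": [
    {"offset":[-0.6,0.2,-1.9],"turn":0},
    {"offset":[-1.6,0.5,-4.7],"turn":0},
    {"offset":[-3.2,1,-9.4],"turn":0},
    {"offset":[-4.8,1.5,-14.2],"turn":0},
    {"offset":[-4.8,1.5,-14.2],"turn":0}
  ]
}}

```text
t: 15.05
eef_pos: [0.4839, -0.282, 0.3811]
ee_rot: [3.047, 0.329, -2.795]
force: [0.8, -0.2, -1.9]
width: 0.0139
```

```bash
python3 - <<'E'
from h import *
p,r,s=rep()
g=p+r.apply([0,0,.159])
f=snap('side','s2')
C=cloud(f);m=(f['range_z']>0)&(np.linalg.norm(C-(g-[0,0,.02]),axis=2)<.085)
x,y=proj(f,g)[0].astype(int);crop(f,max(x-65,0),y-50,130,105,5,'g2')
E
```

```text
t 15.05 p [ 0.4839 -0.282   0.3811] tilt 19.6 az 36.2 err to -n 13.48 q [-0.296  0.157 -0.211 -0.321 -1.016 -0.767] F [ 0.8 -0.2 -1.9] w 0.0139
```

View pics/g2.png

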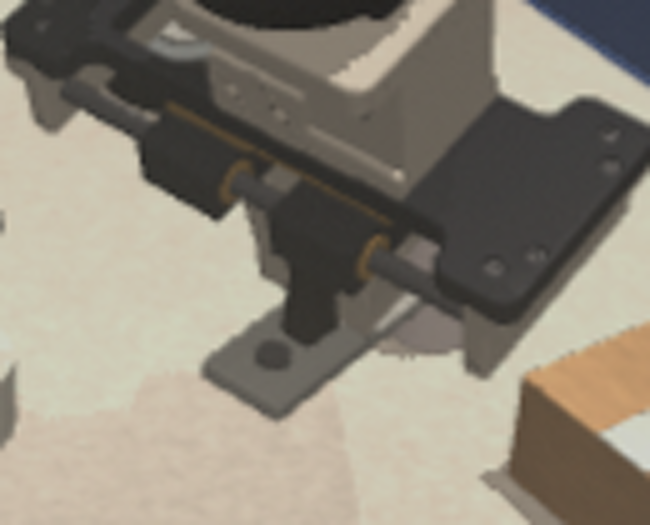

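```bash
cat >> plan.py <<'E'
def spanner_exp(p,r,yawref=None):
    pass
E
python3 - <<'E'
from plan import *
f=load('s2');p,r,s=tool();t=r.as_matrix()[:,2]
corr=R.from_rotvec(np.cross(S[:,1],S[:,1]-(S[:,1]@t)*t)).as_matrix();E=corr@S
g=p+t*.159-E[:,2]*.008
print('exp z',E[:,2],'exp grip',g)
C=cloud(f);x0,y0=[int(v) for v in proj(f,p+r.apply([0,0,.159]))[0]]
x0=max(x0-65,0);y0-=50
poly=np.array([[222,368],[262,330],[285,345],[325,350],[340,335],[370,325],[280,405]])/5+[x0,y0]
m=np.zeros(C.shape[:2],np.uint8);cv2.fillPoly(m,[poly.round().astype(int)],1)
m=(m>0)&(f['range_z']>0);P=C[m]
c=np.median(P,0)
for i in range(4):
    k=np.ones(len(P),bool) if i==0 else abs((P-c)@n)<.003
    c=P[k].mean(0);n=np.linalg.svd(P[k]-c)[2][2];n*=np.sign(n[2])
print(len(P),k.sum(),'meas plate n',n,'angle to exp',np.degrees(np.arccos(n@E[:,2])))
print('plate top offset (exp -23mm):',(c-g)@E[:,2])
print('local coords of plate pts: x,y range',np.percentile((P[k]-g)@E,[2,98],axis=0).round(4).tolist(), 'mean tilt in E',(E.T@n).round(3))
E
```

```text
exp z [ 0.03274635 -0.08754517  0.99562218] exp grip [ 0.52534999 -0.24870043  0.21968328]
219 198 meas plate n [ 0.01704332 -0.17947815  0.98361431] angle to exp 5.389754297250642
plate top offset (exp -23mm): -0.018089870826282956
local coords of plate pts: x,y range [[-0.0432, -0.0185, -0.0208], [0.0011, 0.0055, -0.015]] mean tilt in E [-0.048 -0.081  0.996]
```

```bash
cat >> plan.py <<'E'
MID=np.array([.4728,.2224,.1481])
EX=dict(dz=.008,slip=0.)   # grasp point above grip centre along spanner z
def spanner_now():
    """expected spanner rotation & grip centre from current tool pose: jaw axis = spanner -y/+y, spanner fixed in tool"""
    p,r,s=tool(); G=np.load('G.npy'); M=r.as_matrix()@G[:3,:3]; return M,p+r.apply(G[:3,3])
def ang(M):
    x=M[:,0];a=np.degrees(np.arctan2(x@lat,x@up)); return (a+90)%180-90
def ring_target(a_want,out):
    """turn & offset so tips centre sits `out` m outside of seated"""
    p,r,s=tool();G=np.load('G.npy');best=None
    for tr in np.arange(-200,60,.25):
        r2=r*R.from_euler('z',tr,degrees=True);M=r2.as_matrix()@G[:3,:3]
        e=abs((ang(M)-a_want+90)%180-90)
        if M[:,2]@n>.9 and (best is None or e<best[0]): best=(e,tr,r2,M)
    e,tr,r2,M=best
    grip=MID+n*(out-.010)+M[:,2]*.041
    tcp=grip-r2.apply(G[:3,3])
    print('turn',tr,'z err deg',np.degrees(np.arccos(M[:,2]@n)).round(1),'tcp',tcp.round(4)); 
    return goto(tcp)
E
python3 - <<'E'
from plan import *
p,r,s=tool();t=r.as_matrix()[:,2]
corr=R.from_rotvec(np.cross(S[:,1],S[:,1]-(S[:,1]@t)*t)).as_matrix();E=corr@S
g=p+t*.159-E[:,2]*.008
G=np.eye(4);G[:3,:3]=r.as_matrix().T@E;G[:3,3]=r.inv().apply(g-p);np.save('G.npy',G);print(G.round(3))
ring_target(-16.8,.08)
E
```

```text
[[-0.947 -0.003 -0.321  0.003]
 [-0.003  1.    -0.     0.   ]
 [ 0.321  0.001 -0.947  0.167]
 [ 0.     0.     0.     1.   ]]
turn -160.5 z err deg 6.5 tcp [0.369  0.1721 0.3981]
offset [-5.02 46.35  4.11] turn None dist 46.8
```

Request:
{"method": "send_rows", "body": {
  "motion": [
    {"offset":[-2,23,-2],"turn":-68},
    {"offset":[-2,23,-2],"turn":-68},
    {"offset":[-2,23,-2],"turn":-68},
    {"offset":[-2,23,-2],"turn":-68},
    {"offset":[-2,23,-2],"turn":-68},
    {"offset":[-2,23,-2],"turn":-68},
    {"offset":[-2,23,-2],"turn":-68},
    {"offset":[-2,23,-2],"turn":-68}
  ]
}}

```text
t: 15.9
eef_pos: [0.4104, -0.0653, 0.4196]
ee_rot: [-2.878, 0.209, -1.56]
force: [0.0, -0.3, -2.2]
width: 0.0137
```

```bash
python3 -c "
from plan import *
rep();ring_target(-16.8,.08)"
```

```text
t 15.9 p [ 0.4104 -0.0653  0.4196] tilt 19.18 az 38.2 err to -n 14.28 q [ 0.243 -0.175 -0.509 -0.169 -0.936 -0.18 ] F [ 0.  -0.3 -2.2] w 0.0137
turn -92.25 z err deg 6.2 tcp [0.3709 0.1715 0.3986]
offset [-22.77   5.38   5.78] turn None dist 24.1
```

Request:
{"method": "send_rows", "body": {
  "motion": [
    {"offset":[-22.5,5.4,3],"turn":-66},
    {"offset":[-22.5,5.4,3],"turn":-66},
    {"offset":[-22.5,5.4,3],"turn":-66},
    {"offset":[-22.5,5.4,3],"turn":-66},
    {"offset":[-22.5,5.4,3],"turn":-66},
    {"offset":[-22.5,5.4,3],"turn":-66},
    {"offset":[-22.5,5.4,3],"turn":-66},
    {"offset":[-22.5,5.4,3],"turn":-66}
  ]
}}

```text
t: 16.7
eef_pos: [0.3652, 0.1631, 0.4241]
ee_rot: [-2.843, -0.15, -0.458]
force: [-0.7, -0.4, -2.3]
width: 0.0138
```

```bash
python3 -c "
from plan import *
rep();ring_target(-16.8,.08)"
```

```text
t 16.7 p [0.3652 0.1631 0.4241] tilt 19.07 az 37.9 err to -n 14.24 q [ 0.973 -0.261 -0.685  0.136 -0.834  0.087] F [-0.7 -0.4 -2.3] w 0.0138
turn -26.25 z err deg 6.1 tcp [0.3709 0.1721 0.3987]
offset [-0.27 -0.27  2.72] turn None dist 2.8
```

Request:
{"method": "send_rows", "body": {
  "motion": [
    {"offset":[-0.3,-0.3,2.7],"turn":-26.3},
    {"offset":[-0.3,-0.3,2.7],"turn":-26.3},
    {"offset":[-0.3,-0.3,2.7],"turn":-26.3},
    {"offset":[-0.3,-0.3,2.7],"turn":-26.3},
    {"offset":[-0.3,-0.3,2.7],"turn":-26.3}
  ]
}}

```text
t: 17.2
eef_pos: [0.3713, 0.1721, 0.4001]
ee_rot: [-2.935, -0.265, -0.016]
force: [-0.2, -0.4, -2.0]
width: 0.0139
```

```bash
cat > look.py <<'E'
from plan import *
import sys
def look(tag,ov=True):
    M,g=spanner_now(); ims=[]
    for nm in('side','top'):
        f=snap(nm,tag+nm); im=f['frame'].copy()
        x,y=proj(f,(MID+g)/2)[0].astype(int); w,h=80,80
        x0=min(max(x-w//2,0),560-w);y0=min(max(y-h//2,0),420-h)
        big=cv2.resize(im[y0:y0+h,x0:x0+w],None,fx=5,fy=5,interpolation=cv2.INTER_CUBIC)
        def dot(P,c):
            for u,v in proj(f,P): cv2.circle(big,(int((u-x0+.5)*5),int((v-y0+.5)*5)),3,c,-1)
        if ov:
            L=np.array([[45,17,-23],[45,-17,-23],[-45,-17,-23],[-45,17,-23],[27,0,-41],[-27,0,-41]])/1000
            dot(g+L[:4]@M.T,(0,255,0));dot(g+L[4:]@M.T,(0,0,255))
            dot([MID],(255,0,0))
        print(nm,'crop origin',x0,y0); ims.append(big)
    cv2.imwrite(f'pics/{tag}.png',np.hstack(ims))
if __name__=='__main__': rep();look(sys.argv[1])
E
python3 look.py r1
```

```text
t 17.2 p [0.3713 0.1721 0.4001] tilt 19.18 az 37.8 err to -n 14.15 q [ 0.973 -0.221 -0.72   0.148 -0.758  0.519] F [-0.2 -0.4 -2. ] w 0.0139
side crop origin 143 96
top crop origin 105 249
```

View pics/r1.png

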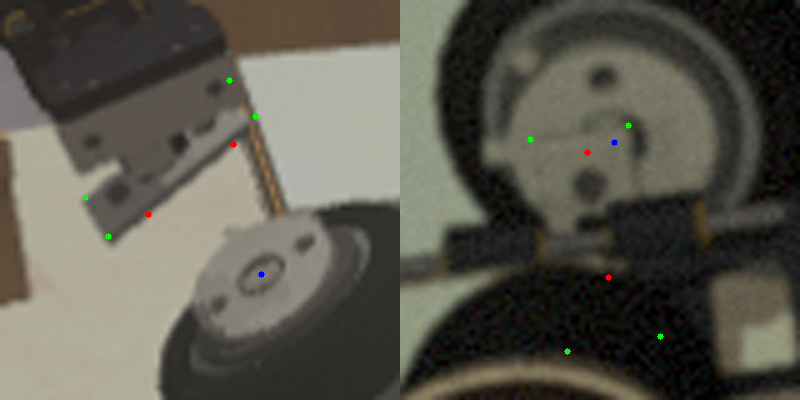

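The side half shows the plate with its two prong marks at crop (116,193) and (214,90), and the ring holes at (217,303) and (304,243). The top half shows one prong mark at (190,183) and a ring hole at (202,78), both in half-crop pixels. I'll correct the spanner model from these.

```bash
python3 - <<'E'
from plan import *
from scipy.optimize import least_squares
M,g=spanner_now()
fs=load('r1side');ft=load('r1top')
L=np.array([[27,0,-23],[-27,0,-23],[45,17,-23],[45,-17,-23],[-45,-17,-23],[-45,17,-23]])/1000
W=g+L@M.T
px=lambda f,P,o:((proj(f,P)-o+.5)*5).round(0)
print('side pred',px(fs,W,[143,96]).tolist());print('top pred',px(ft,W,[105,249]).tolist())
H=MID+27e-3*np.array([[1],[-1]])*(up*np.cos(np.radians(-16.8))+lat*np.sin(np.radians(-16.8)))
print('holes side',px(fs,H,[143,96]).tolist(),'MID',px(fs,MID,[143,96]),'top',px(ft,H,[105,249]).tolist())
E
```

```text
side pred [[126.0, 191.0], [213.0, 120.0], [109.0, 235.0], [86.0, 196.0], [229.0, 79.0], [255.0, 115.0]]
top pred [[206.0, 302.0], [185.0, 175.0], [260.0, 336.0], [166.0, 351.0], [129.0, 138.0], [227.0, 125.0]]
holes side [[304.0, 244.0], [218.0, 305.0]] MID [[261. 275.]] top [[205.0, 80.0], [224.0, 204.0]]
```

```bash
python3 - <<'E'
from plan import *
from scipy.optimize import least_squares
M,g=spanner_now();fs=load('r1side');ft=load('r1top')
px=lambda f,P,o:((proj(f,P)-o+.5)*5)
a=g+M@[.027,0,-.023];b=g+M@[-.027,0,-.023]
pa=px(fs,a,[143,96])+[-7.5,-.5];pb=np.array([[190,183]])
f=lambda d:np.r_[(px(fs,a+d,[143,96])-pa).ravel(),(px(ft,b+d,[105,249])-pb).ravel()]
d=least_squares(f,np.zeros(3),x_scale=1e-3).x;print('shift mm',d*1000,f(d),'in spanner axes',M.T@d*1000,'n',d@n*1000)
p,r,s=tool();G=np.load('G.npy');G[:3,3]+=r.inv().apply(d);np.save('G2.npy',G)
np.save('G.npy',G)
ring_target(-16.8,.02);ring_target(-16.8,.012);ring_target(-16.8,0)
print(M[:,2]@up,M[:,2]@lat)
E
```

```text
shift mm [-3.47638437 -1.97082541  1.79433207] [ 1.00097201 -0.17297028 -0.06110755  0.77425142] in spanner axes [1.73610741 1.4430607  3.7540026 ] n 3.4906174881885024
turn -0.5 z err deg 6.3 tcp [0.4027 0.1817 0.3447]
offset [1.53 0.31 6.29] turn None dist 6.5
turn -0.5 z err deg 6.3 tcp [0.4066 0.1827 0.3378]
offset [1.72 0.36 7.07] turn None dist 7.3
turn -0.5 z err deg 6.3 tcp [0.4124 0.1843 0.3274]
offset [2.   0.43 8.23] turn None dist 8.5
-0.10197029990178054 -0.03359336205325303
```

Request:
{"method": "send_rows", "body": {
  "motion": [
    {"offset":[0.8,0.2,3.4],"turn":-0.5},
    {"offset":[1.4,0.3,5.8],"turn":-0.5},
    {"offset":[1.65,0.35,6.8],"turn":-0.5},
    {"offset":[1.65,0.35,6.8],"turn":-0.5}
  ]
}}

```text
t: 17.7
eef_pos: [0.4056, 0.1823, 0.3395]
ee_rot: [-2.939, -0.267, -0.004]
force: [-0.3, -0.5, -2.0]
width: 0.0136
```

```bash
python3 look.py r2; python3 - <<'E'
from plan import *
M,g=spanner_now();f=load('r2side')
print(ang(M));ring_target(-16.8,.0)
E
```

```text
t 17.7 p [0.4056 0.1823 0.3395] tilt 19.13 az 37.6 err to -n 14.15 q [ 0.903 -0.078 -0.76   0.149 -0.569  0.578] F [-0.3 -0.5 -2. ] w 0.0136
side crop origin 149 105
top crop origin 107 242
-16.74012549444285
turn 0.0 z err deg 6.3 tcp [0.4122 0.1842 0.3273]
offset [0.28 0.15 1.53] turn None dist 1.6
```

View pics/r2.png

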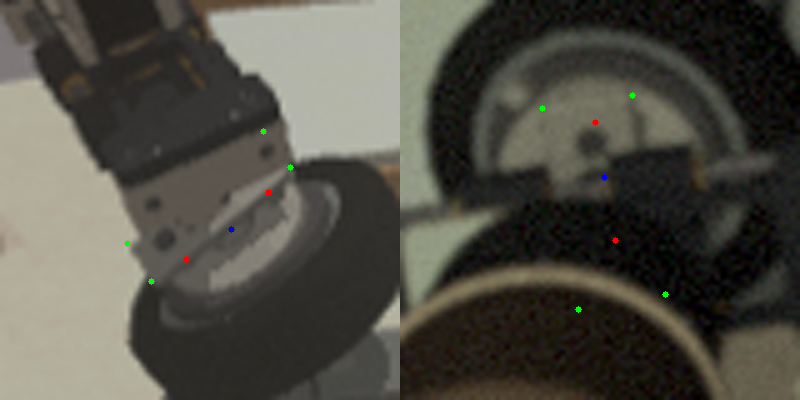

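The side half shows the plate hovering just above the ring face, with the predicted prong tips at (186,259) and (268,192) over the holes. In the top half the visible prong mark at (592,140) agrees with the model. Now inserting slowly.

Request:
{"method": "send_rows", "body": {
  "motion": [
    {"offset":[0.1,0.05,0.4],"turn":0},
    {"offset":[0.15,0.08,0.7],"turn":0},
    {"offset":[0.2,0.1,0.95],"turn":0}
  ]
}}

```text
t: 18.1
eef_pos: [0.4099, 0.1835, 0.3324]
ee_rot: [-2.936, -0.27, -0.003]
force: [0.5, -0.2, -3.1]
width: 0.0136
```

Request:
{"method": "send_rows", "body": {
  "motion": [
    {"offset":[0.05,0.03,0.2],"turn":0},
    {"offset":[0.08,0.05,0.4],"turn":0}
  ]
}}

```text
t: 18.3
eef_pos: [0.4125, 0.1842, 0.3305]
ee_rot: [-2.935, -0.273, -0.002]
force: [-5.3, -8.8, 22.2]
width: 0.014
```

```bash
python3 - <<'E'
from plan import *
p,r,s=rep();M,g=spanner_now();print(s['moment'])
tip=g-M[:,2]*.041;print('tip depth below face mm',-(tip-MID)@n*1000,'lat',(tip-MID)@up*1000,(tip-MID)@lat*1000,'ang',ang(M))
E
```

```text
t 18.3 p [0.4125 0.1842 0.3305] tilt 19.52 az 37.7 err to -n 13.93 q [ 0.891 -0.054 -0.766  0.153 -0.533  0.587] F [-5.3 -8.8 22.2] w 0.014
[-2.65698396  0.96175378 -0.46502227]
tip depth below face mm 7.467208737064833 lat 2.5399758457455137 0.18579563280813066 ang -16.676332794999666
```

Contact comes at about 7 mm tip depth, as expected for a plate tilted 6° with the prongs already in. I'll ease the jaws open so the spanner drops flat, then check it.

Request:
{"method": "send_rows", "body": {
  "motion": [
    {"offset":[0,0,-0.1],"turn":0},
    {"offset":[0,0,-0.15],"turn":0},
    {"offset":[0,0,-0.15],"turn":0},
    {"offset":[0,0,-0.15],"turn":0}
  ],
  "hand": -0.5
}}

```text
t: 18.7
eef_pos: [0.4114, 0.1836, 0.3299]
ee_rot: [-2.936, -0.27, -0.003]
force: [0.2, -0.8, 0.5]
width: 0.0223
```

```bash
python3 - <<'E'
from look import *
rep(); look('r3',False)
# plate top plane in side view: 
f=load('r3side');C=cloud(f)
d=(C-MID)@n; a=(C-MID)@up; b=(C-MID)@lat
m=(f['range_z']>0)&(np.hypot(a,b)<.055)&(d>-.02)&(d<.03)
c,s_=np.cos(np.radians(-16.8)),np.sin(np.radians(-16.8))
lx=a*c+b*s_; ly=-a*s_+b*c
for x0 in range(-50,50,10):
    k=m&(abs(lx*1000-x0-5)<5)
    if k.sum(): print(x0+5,k.sum(),'d mm',np.percentile(d[k]*1000,[20,50,80]).round(1))
E
```

```text
t 18.7 p [0.4114 0.1836 0.3299] tilt 19.33 az 37.8 err to -n 14.07 q [ 0.892 -0.055 -0.766  0.15  -0.536  0.588] F [ 0.2 -0.8  0.5] w 0.0223
side crop origin 151 106
top crop origin 107 241
-45 53 d mm [-11.4   1.6   7.2]
-35 70 d mm [-7.1  0.6  8. ]
-25 73 d mm [-3.4  0.1  7.1]
-15 68 d mm [-2.7 -0.2  6.4]
-5 68 d mm [-2.  -0.1  8. ]
5 69 d mm [-2.5  0.4  7.2]
15 65 d mm [-2.4 -0.4  6.6]
25 58 d mm [-3.7 -0.9  5.1]
35 50 d mm [-7.1 -3.8  4. ]
45 39 d mm [-13.5 -10.9  -8.2]
```

View pics/r3.png

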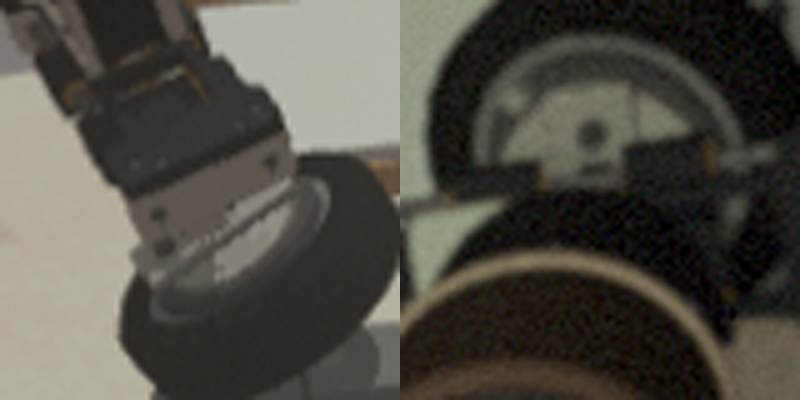

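The picture shows the plate lying flat on the ring: its long edge in the side half runs from (150,262) to (295,185), parallel to the face. Depth puts the plate top about 7–8 mm above the face all along, so it is seated. Now I'll regrip, then turn in stages.

Request:
{"method": "send_rows", "body": {
  "motion": [
    {"offset":[0,0,0],"turn":0},
    {"offset":[0,0,0],"turn":0},
    {"offset":[0,0,0],"turn":0},
    {"offset":[0,0,0],"turn":0}
  ],
  "hand": -1,
  "squeeze": 50
}}

```text
t: 19.2
eef_pos: [0.4115, 0.1837, 0.33]
ee_rot: [-2.936, -0.27, -0.003]
force: [-0.6, 1.3, 1.7]
width: 0.0135
```

```bash
cat >> plan.py <<'E'
def regrip(a):
    """spanner seated flat at face angle a, now gripped: store G (flush to jaws), print plan"""
    p,r,s=tool();Rm=r.as_matrix();c,q=np.cos(np.radians(a)),np.sin(np.radians(a))
    x=up*c+lat*q;M=np.c_[x,np.cross(n,x),n]
    j=Rm[:,1]*np.sign(Rm[:,1]@M[:,1]); print('misfit',np.degrees(np.arccos(j@M[:,1])).round(1))
    corr=R.from_rotvec(np.cross(M[:,1],j)).as_matrix()
    M2=corr@M; G=np.eye(4);G[:3,:3]=Rm.T@M2;G[:3,3]=r.inv().apply(MID+n*.031-p);np.save('G.npy',G)
    print('grip in tool',G[:3,3].round(4))
E
python3 - <<'E'
from plan import *
p,r,s=rep();print(s['moment']);regrip(-16.8)
for a in(-22.8,-30,-37): ring_target(a,.002)
E
```

```text
t 19.2 p [0.4115 0.1837 0.33  ] tilt 19.34 az 37.8 err to -n 14.07 q [ 0.892 -0.055 -0.766  0.15  -0.535  0.588] F [-0.6  1.3  1.7] w 0.0135
[-0.06000811  0.84995245  0.16955915]
misfit 3.8
grip in tool [ 0.0033 -0.0011  0.1654]
turn 6.75 z err deg 2.2 tcp [0.4105 0.1822 0.3315]
offset [-0.05  0.11 -0.2 ] turn None dist 0.2
turn 14.25 z err deg 0.6 tcp [0.4105 0.1839 0.3319]
offset [-0.04 -0.06 -0.2 ] turn None dist 0.2
turn 21.5 z err deg 1.4 tcp [0.4108 0.1854 0.3323]
offset [-0.   -0.22 -0.2 ] turn None dist 0.3
```

Request:
{"method": "send_rows", "body": {
  "motion": [
    {"offset":[-0.05,0.1,-0.05],"turn":4},
    {"offset":[-0.05,0.05,-0.1],"turn":8},
    {"offset":[-0.04,-0.05,-0.1],"turn":12},
    {"offset":[-0.03,-0.1,-0.1],"turn":16},
    {"offset":[0,-0.2,-0.1],"turn":20},
    {"offset":[0,-0.2,-0.1],"turn":21.5}
  ]
}}

```text
t: 19.8
eef_pos: [0.4119, 0.1868, 0.3321]
ee_rot: [-2.849, -0.178, -0.378]
force: [4.6, 7.0, -3.6]
width: 0.0139
```

```bash
python3 - <<'E'
from plan import *
p,r,s=rep();print('moment in tool',r.inv().apply(s['moment']).round(2))
M,g=spanner_now();tip=g-M[:,2]*.041;print('depth',-(tip-MID)@n*1000,ang(M))
for a in(-45,-53,-60,-66): ring_target(a,.002)
E
```

```text
t 19.8 p [0.4119 0.1868 0.3321] tilt 19.56 az 38.0 err to -n 13.98 q [ 0.896 -0.056 -0.762  0.152 -0.536  0.205] F [ 4.6  7.  -3.6] w 0.0139
moment in tool [ 1.73 -0.08 -0.39]
depth 8.946564152012993 -37.190937247645515
turn 8.0 z err deg 3.1 tcp [0.4109 0.1865 0.3325]
offset [-0.08  0.04 -0.07] turn None dist 0.1
turn 16.25 z err deg 5.0 tcp [0.4117 0.1881 0.3331]
offset [-0.05 -0.14 -0.07] turn None dist 0.2
turn 23.5 z err deg 6.7 tcp [0.4125 0.1894 0.3336]
offset [-0.01 -0.3  -0.07] turn None dist 0.3
turn 29.75 z err deg 8.2 tcp [0.4134 0.1904 0.3341]
offset [ 0.04 -0.43 -0.07] turn None dist 0.4
```

Request:
{"method": "send_rows", "body": {
  "motion": [
    {"offset":[-0.05,0.05,-0.05],"turn":4},
    {"offset":[-0.08,0.04,-0.07],"turn":8},
    {"offset":[-0.06,-0.05,-0.07],"turn":12},
    {"offset":[-0.05,-0.14,-0.07],"turn":16},
    {"offset":[-0.05,-0.14,-0.07],"turn":16}
  ]
}}

```text
t: 20.3
eef_pos: [0.4123, 0.1887, 0.3338]
ee_rot: [-2.81, -0.092, -0.645]
force: [7.7, 6.3, -2.4]
width: 0.0137
```

```bash
python3 - <<'E'
from plan import *
p,r,s=rep();print('moment in tool',r.inv().apply(s['moment']).round(2))
M,g=spanner_now();tip=g-M[:,2]*.041;print('depth',-(tip-MID)@n*1000,ang(M))
for a in(-60,-66): ring_target(a,.002)
E
```

```text
t 20.3 p [0.4123 0.1887 0.3338] tilt 19.69 az 38.0 err to -n 13.91 q [ 0.899 -0.056 -0.76   0.154 -0.538 -0.077] F [ 7.7  6.3 -2.4] w 0.0137
moment in tool [ 2.38  0.47 -0.32]
depth 7.851218820019126 -52.707586173110485
turn 7.5 z err deg 6.6 tcp [0.4122 0.1891 0.3335]
offset [-0.03 -0.01  0.04] turn None dist 0.1
turn 13.75 z err deg 8.0 tcp [0.4131 0.1901 0.3339]
offset [-0.02 -0.15  0.04] turn None dist 0.2
```

Request:
{"method": "send_rows", "body": {
  "motion": [
    {"offset":[0,0,0],"turn":0},
    {"offset":[0,0,0],"turn":0},
    {"offset":[0,0,0],"turn":0}
  ],
  "hand": -0.5
}}

```text
t: 20.6
eef_pos: [0.4106, 0.1862, 0.3318]
ee_rot: [-2.818, -0.092, -0.645]
force: [-0.3, 0.1, 0.4]
width: 0.0217
```

Request:
{"method": "send_rows", "body": {
  "motion": [
    {"offset":[0,0,0],"turn":0},
    {"offset":[0,0,0],"turn":0},
    {"offset":[0,0,0],"turn":0},
    {"offset":[0,0,0],"turn":0}
  ],
  "hand": -1
}}

```text
t: 21.0
eef_pos: [0.4117, 0.1878, 0.3334]
ee_rot: [-2.812, -0.093, -0.644]
force: [3.8, 3.4, -0.6]
width: 0.0138
```

```bash
python3 - <<'E'
from look import *
p,r,s=rep();print('moment in tool',r.inv().apply(s['moment']).round(2))
regrip(-52.7)
for a in(-60,-66,-70): ring_target(a,.002)
look('r4',False)
E
```

```text
t 21.0 p [0.4117 0.1878 0.3334] tilt 19.57 az 37.9 err to -n 13.96 q [ 0.899 -0.057 -0.761  0.154 -0.539 -0.075] F [ 3.8  3.4 -0.6] w 0.0138
moment in tool [ 0.9   0.22 -0.21]
misfit 4.9
grip in tool [0.0038 0.0023 0.1678]
turn 7.5 z err deg 6.6 tcp [0.4138 0.1913 0.337 ]
offset [-0.01 -0.5  -0.21] turn None dist 0.5
turn 13.75 z err deg 8.0 tcp [0.415  0.1921 0.3375]
offset [ 0.04 -0.64 -0.21] turn None dist 0.7
turn -166.0 z err deg 25.8 tcp [0.4285 0.1692 0.3363]
offset [ 2.47  0.43 -0.21] turn None dist 2.5
side crop origin 151 106
top crop origin 106 240
```

View pics/r4.png

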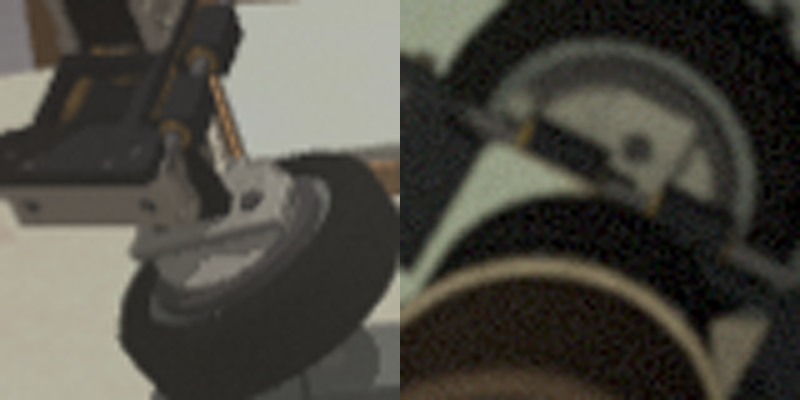

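The spanner is still seated and has turned with the ring (top half: prong mark now at (637,150)). I'll keep turning and watch the torque.

Request:
{"method": "send_rows", "body": {
  "motion": [
    {"offset":[0,-0.07,0],"turn":3},
    {"offset":[0,-0.14,0],"turn":6},
    {"offset":[0,-0.2,-0.05],"turn":8}
  ]
}}

```text
t: 21.4
eef_pos: [0.413, 0.1897, 0.3347]
ee_rot: [-2.802, -0.047, -0.777]
force: [9.5, 5.8, -4.1]
width: 0.0134
```

```bash
python3 - <<'E'
from plan import *
p,r,s=rep();print('moment in tool',r.inv().apply(s['moment']).round(2))
E
```

```text
t 21.4 p [0.413  0.1897 0.3347] tilt 19.64 az 37.9 err to -n 13.92 q [ 0.899 -0.055 -0.756  0.154 -0.541 -0.216] F [ 9.5  5.8 -4.1] w 0.0134
moment in tool [ 1.91  0.71 -0.38]
```

Request:
{"method": "send_rows", "body": {
  "motion": [
    {"offset":[0,-0.05,0],"turn":2},
    {"offset":[0,-0.1,0],"turn":4}
  ]
}}

```text
t: 21.6
eef_pos: [0.4136, 0.1902, 0.3351]
ee_rot: [-2.8, -0.024, -0.843]
force: [4.9, 3.0, 1.3]
width: 0.0134
```

```bash
python3 - <<'E'
from plan import *
p,r,s=rep();print('moment in tool',r.inv().apply(s['moment']).round(2))
M,g=spanner_now();print(ang(M))
E
```

```text
t 21.6 p [0.4136 0.1902 0.3351] tilt 19.62 az 37.9 err to -n 13.93 q [ 0.899 -0.054 -0.754  0.153 -0.543 -0.285] F [4.9 3.  1.3] w 0.0134
moment in tool [ 0.96 -0.03 -0.39]
-64.31376353145264
```

Request:
{"method": "send_rows", "body": {
  "motion": [
    {"offset":[0,-0.05,0],"turn":2},
    {"offset":[0,-0.08,0],"turn":4}
  ]
}}

```text
t: 21.8
eef_pos: [0.4139, 0.1905, 0.3352]
ee_rot: [-2.8, -0.001, -0.907]
force: [1.5, 2.2, 3.3]
width: 0.0142
```

```bash
python3 - <<'E'
from plan import *
p,r,s=rep();print('moment in tool',r.inv().apply(s['moment']).round(2))
E
```

```text
t 21.8 p [0.4139 0.1905 0.3352] tilt 19.56 az 37.9 err to -n 13.95 q [ 0.899 -0.053 -0.752  0.153 -0.545 -0.353] F [1.5 2.2 3.3] w 0.0142
moment in tool [ 0.23 -0.62 -1.31]
```

Request:
{"method": "send_rows", "body": {
  "motion": [
    {"offset":[0,-0.05,0],"turn":2},
    {"offset":[0,-0.08,0],"turn":4}
  ]
}}

```text
t: 22.0
eef_pos: [0.4141, 0.1908, 0.3354]
ee_rot: [-2.802, 0.022, -0.972]
force: [-3.3, 3.6, 5.6]
width: 0.0151
```

```bash
python3 - <<'E'
from plan import *
p,r,s=rep();print('moment in tool',r.inv().apply(s['moment']).round(2))
E
```

```text
t 22.0 p [0.4141 0.1908 0.3354] tilt 19.51 az 37.9 err to -n 13.98 q [ 0.899 -0.053 -0.751  0.152 -0.546 -0.421] F [-3.3  3.6  5.6] w 0.0151
moment in tool [-1.22 -2.31 -1.49]
```

Torque jumped from 0.39 to 1.3–1.5 N m, so the lug is on the stop. I'll back off the twist and ease the jaws so the spanner settles flat.

Request:
{"method": "send_rows", "body": {
  "motion": [
    {"offset":[0,0.1,0],"turn":-4},
    {"offset":[0,0.15,0],"turn":-7}
  ]
}}

```text
t: 22.2
eef_pos: [0.4134, 0.1904, 0.3351]
ee_rot: [-2.8, -0.019, -0.855]
force: [4.0, 4.1, 2.0]
width: 0.014
```

Request:
{"method": "send_rows", "body": {
  "motion": [
    {"offset":[0,0,0],"turn":0},
    {"offset":[0,0,0],"turn":0},
    {"offset":[0,0,0],"turn":0},
    {"offset":[0,0,0],"turn":0},
    {"offset":[0,0,0],"turn":0}
  ],
  "hand": -0.4
}}

```text
t: 22.7
eef_pos: [0.4123, 0.1887, 0.3335]
ee_rot: [-2.805, -0.018, -0.86]
force: [-0.7, -0.3, -0.3]
width: 0.0261
```

```bash
python3 - <<'E'
from look import *
p,r,s=rep(); look('r5',False)
f=load('r5side');C=cloud(f)
d=(C-MID)@n; a=(C-MID)@up; b=(C-MID)@lat
A=np.radians(-64);lx=a*np.cos(A)+b*np.sin(A); ly=-a*np.sin(A)+b*np.cos(A)
for x0 in range(-50,50,10):
    k=(f['range_z']>0)&(abs(lx*1000-x0-5)<5)&(abs(ly)<.017)&(d>-.02)&(d<.014)
    if k.sum(): print(x0+5,k.sum(),np.percentile(d[k]*1000,[20,50,80]).round(1))
E
```

```text
t 22.7 p [0.4123 0.1887 0.3335] tilt 19.29 az 37.8 err to -n 14.09 q [ 0.899 -0.054 -0.756  0.152 -0.546 -0.302] F [-0.7 -0.3 -0.3] w 0.0261
side crop origin 151 106
top crop origin 106 240
-45 7 [4.8 5.  8. ]
-35 10 [4.7 6.7 7.9]
-25 8 [1.2 5.6 8.9]
-15 14 [0.3 6.3 8.4]
-5 20 [3.6 7.7 9.8]
5 21 [ 4.2  9.4 11.1]
15 43 [ 8.1 10.6 11.8]
25 37 [ 3.2 11.8 12.6]
35 61 [-3.1  9.5 12. ]
45 76 [-7.3 -2.6  8.8]
```

View pics/r5.png

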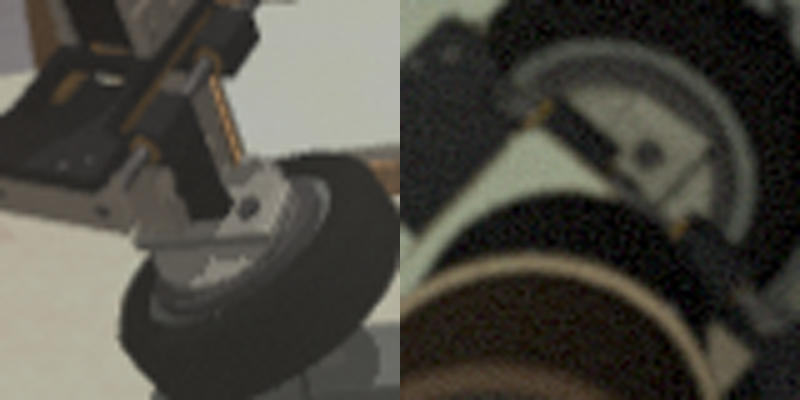

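The plate's +x end (prong mark at (245,207) in the side half) sits about 5 mm proud, so the spanner is slightly tilted. I'll take it lightly, press it flat along the ring axis and give the last turn again.

```bash
python3 -c "
from plan import *
print(w2t(-n*.01), w2t(up*.01), w2t(lat*.01))"
```

```text
[ 0.2  -0.14  0.97] [ 0.38 -0.9  -0.21] [-0.9  -0.41  0.13]
```

Request:
{"method": "send_rows", "body": {
  "motion": [
    {"offset":[0,0,0],"turn":0},
    {"offset":[0,0,0],"turn":0},
    {"offset":[0,0,0],"turn":0},
    {"offset":[0,0,0],"turn":0}
  ],
  "hand": -1,
  "squeeze": 12
}}

```text
t: 23.2
eef_pos: [0.413, 0.1897, 0.3344]
ee_rot: [-2.802, -0.018, -0.859]
force: [5.3, 2.6, 0.2]
width: 0.0155
```

Request:
{"method": "send_rows", "body": {
  "motion": [
    {"offset":[0.07,-0.1,0.12],"turn":0},
    {"offset":[0.14,-0.19,0.25],"turn":0},
    {"offset":[0.14,-0.19,0.38],"turn":0}
  ]
}}

```text
t: 23.5
eef_pos: [0.416, 0.1902, 0.3322]
ee_rot: [-2.802, -0.018, -0.859]
force: [-7.4, -2.9, 17.7]
width: 0.0145
```

```bash
python3 - <<'E'
from plan import *
p,r,s=rep();print('moment in tool',r.inv().apply(s['moment']).round(2),'F.n',np.dot(s['force'],n))
E
```

```text
t 23.5 p [0.416  0.1902 0.3322] tilt 19.46 az 37.8 err to -n 13.99 q [ 0.894 -0.045 -0.752  0.151 -0.538 -0.296] F [-7.4 -2.9 17.7] w 0.0145
moment in tool [-1.66 -0.92 -0.2 ] F.n 19.283320595923694
```

Request:
{"method": "send_rows", "body": {
  "motion": [
    {"offset":[0,0,0],"turn":2},
    {"offset":[0,0,0],"turn":5},
    {"offset":[0,0,0],"turn":7}
  ],
  "hand": -1,
  "squeeze": 40
}}

```text
t: 23.8
eef_pos: [0.4162, 0.1903, 0.3325]
ee_rot: [-2.802, 0.022, -0.974]
force: [-3.4, -1.2, 13.8]
width: 0.016
```

```bash
cat > flat.py <<'E'
from look import *
p,r,s=rep();print('moment in tool',r.inv().apply(s['moment']).round(2),'F.n',np.dot(s['force'],n))
f=snap('side','fl');C=cloud(f)
d=(C-MID)@n; a=(C-MID)@up; b=(C-MID)@lat
A=np.radians(-64);lx=a*np.cos(A)+b*np.sin(A); ly=-a*np.sin(A)+b*np.cos(A)
for x0 in range(-50,50,10):
    k=(f['range_z']>0)&(abs(lx*1000-x0-5)<5)&(abs(ly)<.017)&(d>-.02)&(d<.014)
    if k.sum(): print(x0+5,k.sum(),np.percentile(d[k]*1000,[20,50,80]).round(1))
E
python3 flat.py
```

```text
t 23.8 p [0.4162 0.1903 0.3325] tilt 19.49 az 37.7 err to -n 13.95 q [ 0.894 -0.045 -0.752  0.153 -0.538 -0.419] F [-3.4 -1.2 13.8] w 0.016
moment in tool [-0.95 -0.06 -1.28] F.n 13.785227054052037
-45 14 [ 7.2  8.6 10. ]
-35 22 [ 0.1  7.3 10.4]
-25 20 [-0.   7.1 10.9]
-15 16 [-0.4  4.7 10.6]
-5 20 [ 0.   9.7 11.2]
5 28 [ 6.9 10.4 11.9]
15 34 [ 4.6  9.5 12. ]
25 39 [ 4.1 10.8 12.3]
35 54 [-1.9  9.6 11.4]
45 76 [-7.  -2.5  9.2]
```

Request:
{"method": "send_rows", "body": {
  "motion": [
    {"offset":[0,0,0],"turn":0},
    {"offset":[0,0,0],"turn":0},
    {"offset":[0,0,-0.1],"turn":-4},
    {"offset":[0,0,-0.1],"turn":-7.5},
    {"offset":[0,0,-0.1],"turn":-7.5}
  ]
}}

```text
t: 24.35
eef_pos: [0.416, 0.1901, 0.3325]
ee_rot: [-2.803, -0.022, -0.85]
force: [3.6, 0.5, 4.1]
width: 0.0139
```

```bash
python3 - <<'E'
from plan import *
p,r,s=rep();print('moment in tool',r.inv().apply(s['moment']).round(2))
regrip(-66)
G=np.load('G.npy');print(w2t(n*.05))
for tr in np.arange(90,150,3):
    M=(r*R.from_euler('z',tr,degrees=True)).as_matrix()@G[:3,:3]
    print(tr,np.degrees(np.arctan2(M[1,0],M[0,0])).round(1),'ztilt',np.degrees(np.arccos(M[2,2])).round(1),'along x',np.degrees(np.arcsin(M[2,0])).round(1),'along y',np.degrees(np.arcsin(M[2,1])).round(1))
E
```

```text
t 24.35 p [0.416  0.1901 0.3325] tilt 19.46 az 37.8 err to -n 13.99 q [ 0.894 -0.046 -0.751  0.151 -0.539 -0.286] F [3.6 0.5 4.1] w 0.0139
moment in tool [ 0.82  0.99 -0.22]
misfit 7.8
grip in tool [0.003  0.0052 0.1654]
[-1.01  0.67 -4.85]
90 -138.5 ztilt 7.9 along x -7.8 along y 1.3
93 -141.5 ztilt 7.8 along x -7.8 along y 0.3
96 -144.5 ztilt 7.8 along x -7.8 along y -0.7
99 -147.4 ztilt 7.9 along x -7.7 along y -1.7
102 -150.4 ztilt 8.1 along x -7.6 along y -2.7
105 -153.3 ztilt 8.3 along x -7.5 along y -3.7
108 -156.3 ztilt 8.6 along x -7.2 along y -4.7
111 -159.3 ztilt 9.0 along x -7.0 along y -5.7
114 -162.2 ztilt 9.4 along x -6.7 along y -6.6
117 -165.1 ztilt 9.8 along x -6.3 along y -7.5
120 -168.1 ztilt 10.3 along x -5.9 along y -8.5
123 -171.0 ztilt 10.8 along x -5.4 along y -9.4
126 -173.9 ztilt 11.4 along x -4.9 along y -10.2
129 -176.8 ztilt 11.9 along x -4.4 along y -11.1
132 -179.7 ztilt 12.5 along x -3.8 along y -11.9
135 177.5 ztilt 13.1 along x -3.2 along y -12.7
138 174.6 ztilt 13.7 along x -2.5 along y -13.4
141 171.7 ztilt 14.3 along x -1.8 along y -14.1
144 168.9 ztilt 14.9 along x -1.1 along y -14.8
147 166.1 ztilt 15.5 along x -0.3 along y -15.5
```

Request:
{"method": "send_rows", "body": {
  "motion": [
    {"offset":[-0.1,0.07,-0.5],"turn":0},
    {"offset":[-0.25,0.17,-1.2],"turn":0},
    {"offset":[-0.4,0.27,-1.95],"turn":0},
    {"offset":[-0.8,0.54,-3.9],"turn":0},
    {"offset":[-1.4,0.94,-7],"turn":0},
    {"offset":[-2,1.34,-9.7],"turn":0}
  ]
}}

```text
t: 24.95
eef_pos: [0.3663, 0.1755, 0.4184]
ee_rot: [-2.808, -0.021, -0.853]
force: [-0.5, 0.2, -2.8]
width: 0.0139
```

```bash
python3 - <<'E'
from look import *
rep();M,g=spanner_now()
f=snap('top','w1');a=f['frame'][225:315,100:200]
h=snap('side','w1s');x,y=proj(h,g)[0].astype(int);x0,y0=max(x-50,0),max(y-30,0);b=h['frame'][y0:y0+90,x0:x0+100]
print(x0,y0)
cv2.imwrite('pics/w1.png',np.hstack([cv2.resize(q,(400,360),interpolation=cv2.INTER_CUBIC) for q in(a,b)]))
p,r,s=tool()
for tr in (112,):
    r2=r*R.from_euler('z',tr,degrees=True);G=np.load('G.npy')
    tcp=SG+[0,0,.10]-r2.apply(G[:3,3]);goto(tcp)
E
```

```text
t 24.95 p [0.3663 0.1755 0.4184] tilt 19.13 az 37.7 err to -n 14.16 q [ 0.994 -0.244 -0.692  0.15  -0.811 -0.359] F [-0.5  0.2 -2.8] w 0.0139
116 85
offset [42.9  24.14  2.82] turn None dist 49.3
```

View pics/w1.png

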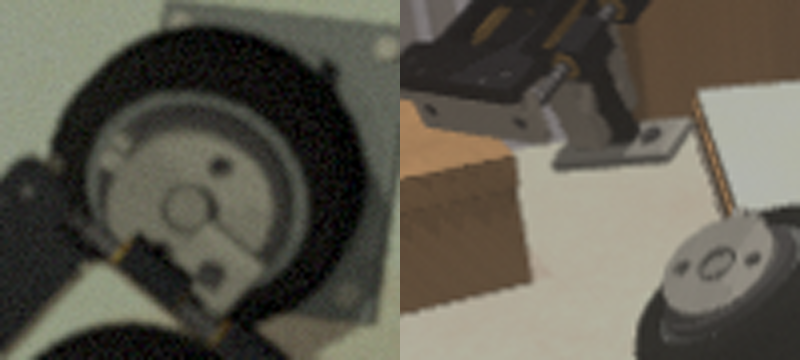

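The ring now has its lug right beside the stop block: left half, lug at (112,158) against the stop at (118,140), hole at (220,165). The spanner is clear of it and still held. I'll triangulate its prong mark, at left (210,274) and right (252,132), to refine the held pose.

```bash
python3 - <<'E'
from plan import *
from scipy.optimize import least_squares
ft=load('w1');fs=load('w1s')
a=np.array([100+210/4-.4,225+274/4-.4]);b=np.array([116+252/4-.4,85+132/4-.4])
M,g=spanner_now();q=[g+M@[sx*.027,0,-.023] for sx in(1,-1)]
f=lambda x:np.r_[proj(ft,x)[0]-a,proj(fs,x)[0]-b]
s=least_squares(f,q[0],x_scale=1e-2);print('mark',s.x,s.fun.round(2),'pred',q)
k=np.argmin([np.linalg.norm(x-s.x) for x in q]);d=s.x-q[k];print(k,d*1000,'in spanner axes mm',M.T@d*1000)
E
```

```text
mark [0.43174789 0.18562598 0.25687555] [-0.    0.02  0.03 -0.  ] pred [array([0.43310383, 0.18461462, 0.2479811 ]), array([0.40113397, 0.22664321, 0.23668838])]
0 [-1.35593425  1.01135964  8.89445313] in spanner axes mm [0.27013862 2.65021184 8.65309798]
```

Request:
{"method": "send_rows", "body": {
  "motion": [
    {"offset":[0,0,-1],"turn":0}
  ]
}}

```text
t: 25.15
eef_pos: [0.3639, 0.1738, 0.4266]
ee_rot: [-2.808, -0.02, -0.852]
force: [0.5, -0.4, -3.4]
width: 0.0135
```

```bash
python3 - <<'E'
from plan import *
fs=load('w1s');C=cloud(fs)
# tool pose at w1 (before the 1 cm lift)
p=np.array([.3663,.1755,.4184]);r=R.from_euler('xyz',[-2.808,-.021,-.853]);G=np.load('G.npy')
M=r.as_matrix()@G[:3,:3];g=p+r.apply(G[:3,3])
poly=np.array([[560,158],[600,140],[635,145],[645,125],[688,122],[665,148]],float);poly=(poly-[400,0])/4+[116,85]
m=np.zeros(C.shape[:2],np.uint8);cv2.fillPoly(m,[poly.round().astype(int)],1);m=(m>0)&(fs['range_z']>0)
L=(C[m]-g)@M*1000;print(len(L))
k=np.ones(len(L),bool)
for i in range(5):
    A=np.c_[L[k,:2],np.ones(k.sum())];w=np.linalg.lstsq(A,L[k,2],rcond=None)[0];res=L[:,2]-np.c_[L[:,:2],np.ones(len(L))]@w;k=abs(res)<2.5
print('z = a x + b y + c',w.round(3),k.sum(),'x,y ext',L[k].min(0).round(0),L[k].max(0).round(0),'std',res[k].std().round(2))
E
```

```text
127
z = a x + b y + c [  0.047  -0.023 -17.352] 100 x,y ext [-40.  -9. -20.] [ 42.  19. -14.] std 0.96
```

```bash
python3 - <<'E'
from plan import *
G=np.load('G.npy');print(G.round(4))
G[:3,3]+=G[:3,:3]@[0,0,.0062]; print('y before centring',G[1,3],'sign',G[1,1]); G[1,3]=0
G[:3,:3]=G[:3,:3]@R.from_euler('y',-.047).as_matrix();np.save('G.npy',G);print(G.round(4))
p,r,s=rep()
r2=r*R.from_euler('z',112,degrees=True);M=r2.as_matrix()@G[:3,:3]
print('x az',np.degrees(np.arctan2(M[1,0],M[0,0])),'x,y tilt',np.degrees(np.arcsin(M[2,:2])))
tcp=SG+[0,0,.10]-r2.apply(G[:3,3]);print(tcp);goto(tcp)
E
```

```text
[[ 9.795e-01 -0.000e+00 -2.016e-01  3.000e-03]
 [ 1.000e-04 -1.000e+00  4.000e-04  5.200e-03]
 [-2.016e-01 -4.000e-04 -9.795e-01  1.654e-01]
 [ 0.000e+00  0.000e+00  0.000e+00  1.000e+00]]
y before centring 0.00518470239130492 sign -0.9999999113555745
[[ 9.689e-01 -0.000e+00 -2.474e-01  1.800e-03]
 [ 1.000e-04 -1.000e+00  4.000e-04  0.000e+00]
 [-2.474e-01 -4.000e-04 -9.689e-01  1.593e-01]
 [ 0.000e+00  0.000e+00  0.000e+00  1.000e+00]]
t 25.15 p [0.3639 0.1738 0.4266] tilt 19.16 az 37.9 err to -n 14.19 q [ 0.998 -0.256 -0.681  0.147 -0.835 -0.357] F [ 0.5 -0.4 -3.4] w 0.0135
x az -160.06171293444328 x,y tilt [-3.899197  -5.9427015]
[ 0.48541575 -0.28565391  0.31702952]
offset [42.35 23.83  4.25] turn None dist 48.8
```

Request:
{"method": "send_rows", "body": {
  "motion": [
    {"offset":[24,13.5,0],"turn":64},
    {"offset":[24,13.5,0],"turn":64},
    {"offset":[24,13.5,0],"turn":64},
    {"offset":[24,13.5,0],"turn":64},
    {"offset":[24,13.5,0],"turn":64},
    {"offset":[24,13.5,0],"turn":64},
    {"offset":[24,13.5,0],"turn":64},
    {"offset":[24,13.5,0],"turn":64}
  ]
}}

```text
t: 25.95
eef_pos: [0.4275, -0.0921, 0.3865]
ee_rot: [-2.976, 0.291, -1.951]
force: [-0.6, 0.8, -3.1]
width: 0.0139
```

```bash
cat >> plan.py <<'E'
def stand_target(h):
    p,r,s=rep();G=np.load('G.npy');best=None
    for tr in np.arange(-40,100,.25):
        M=(r*R.from_euler('z',tr,degrees=True)).as_matrix()@G[:3,:3]
        e=abs((np.degrees(np.arctan2(M[1,0],M[0,0]))-19.6+90)%180-90)
        if best is None or e<best[0]: best=(e,tr,M)
    e,tr,M=best;r2=r*R.from_euler('z',tr,degrees=True)
    # tips centre over the groove centre at the height of seated + h
    grip=SG-[0,0,.041]+M[:,2]*.041+[0,0,h]
    print('turn',tr,'tilt x,y deg',np.degrees(np.arcsin(M[2,:2])).round(1));return goto(grip-r2.apply(G[:3,3]))
E
python3 -c "
from plan import *
stand_target(.08)"
```

```text
t 25.95 p [ 0.4275 -0.0921  0.3865] tilt 19.1 az 38.0 err to -n 14.28 q [ 0.151 -0.095 -0.507 -0.21  -0.877 -0.443] F [-0.6  0.8 -3.1] w 0.0139
turn 47.75 tilt x,y deg [-3.8 -6.1]
offset [ 18.21 -11.85   5.95] turn None dist 22.5
```

Request:
{"method": "send_rows", "body": {
  "motion": [
    {"offset":[18.2,-11.9,6],"turn":47.8},
    {"offset":[18.2,-11.9,6],"turn":47.8},
    {"offset":[18.2,-11.9,6],"turn":47.8},
    {"offset":[18.2,-11.9,6],"turn":47.8},
    {"offset":[18.2,-11.9,6],"turn":47.8},
    {"offset":[18.2,-11.9,6],"turn":47.8},
    {"offset":[18.2,-11.9,6],"turn":47.8}
  ]
}}

```text
t: 26.65
eef_pos: [0.4873, -0.2897, 0.2962]
ee_rot: [3.029, 0.316, -2.821]
force: [-0.1, 0.4, -2.2]
width: 0.0136
```

```bash
python3 - <<'E'
from look import *
stand_target(.015); stand_target(0)
M,g=spanner_now();f=snap('side','p1');C=cloud(f)
x,y=proj(f,g)[0].astype(int);print(x,y);x0,y0=x-50,y-30
big=cv2.resize(f['frame'][y0:y0+90,x0:x0+100],None,fx=6,fy=6,interpolation=cv2.INTER_CUBIC)
L=np.array([[45,17,-23],[45,-17,-23],[-45,-17,-23],[-45,17,-23],[27,0,-23],[-27,0,-23]])/1000
for u,v in proj(f,g+L@M.T): cv2.circle(big,(int((u-x0+.5)*6),int((v-y0+.5)*6)),3,(0,255,0),-1)
cv2.imwrite('pics/p1.png',big)
E
```

```text
t 26.65 p [ 0.4873 -0.2897  0.2962] tilt 19.17 az 38.4 err to -n 14.32 q [-0.315  0.257 -0.279 -0.364 -0.878 -0.706] F [-0.1  0.4 -2.2] w 0.0136
turn 0.25 tilt x,y deg [-3.8 -6.2]
offset [ 2.29 -0.73  6.  ] turn None dist 6.5
t 26.65 p [ 0.4873 -0.2897  0.2962] tilt 19.17 az 38.4 err to -n 14.32 q [-0.315  0.257 -0.279 -0.364 -0.878 -0.706] F [-0.1  0.4 -2.2] w 0.0136
turn 0.25 tilt x,y deg [-3.8 -6.2]
offset [ 2.75 -0.89  7.42] turn None dist 8.0
312 253
```

View pics/p1.png

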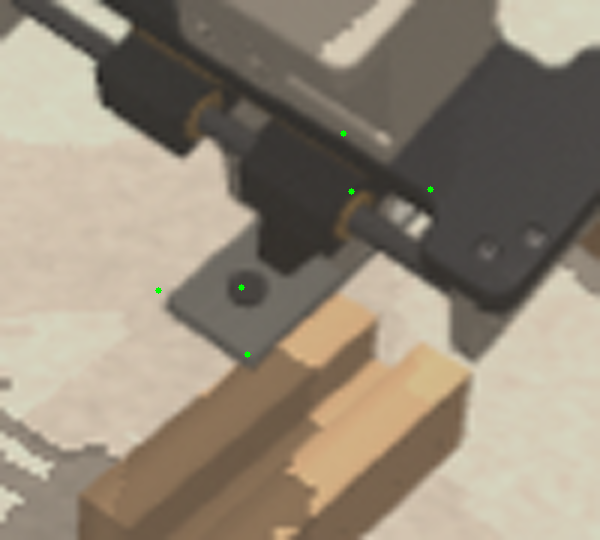

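The overlay matches the held spanner: the marked prong is at (246,289) against (242,288) predicted, with the groove below it. Lowering now; this was the last picture.

Request:
{"method": "send_rows", "body": {
  "motion": [
    {"offset":[1.1,-0.35,3],"turn":0.3},
    {"offset":[1.9,-0.6,5],"turn":0.3},
    {"offset":[2.3,-0.73,6],"turn":0.3},
    {"offset":[2.45,-0.78,6.5],"turn":0.3}
  ]
}}

```text
t: 27.1
eef_pos: [0.4853, -0.2898, 0.2282]
ee_rot: [3.031, 0.318, -2.82]
force: [-0.4, -0.3, -1.8]
width: 0.0137
```

Request:
{"method": "send_rows", "body": {
  "motion": [
    {"offset":[0.1,-0.03,0.3],"turn":0},
    {"offset":[0.17,-0.06,0.5],"turn":0}
  ]
}}

```text
t: 27.3
eef_pos: [0.4861, -0.2903, 0.2246]
ee_rot: [3.032, 0.321, -2.821]
force: [-1.8, 0.3, 7.6]
width: 0.0138
```

```bash
python3 -c "
from plan import *
stand_target(0)"
```

```text
t 27.3 p [ 0.4861 -0.2903  0.2246] tilt 19.37 az 37.6 err to -n 13.99 q [-0.325  0.346 -0.332 -0.419 -0.744 -0.618] F [-1.8  0.3  7.6] w 0.0138
turn 0.25 tilt x,y deg [-4.1 -6. ]
offset [ 0.5  -0.04  0.68] turn None dist 0.8
```

Request:
{"method": "send_rows", "body": {
  "motion": [
    {"offset":[0,0,0],"turn":0},
    {"offset":[0,0,0],"turn":0},
    {"offset":[0,0,0],"turn":0}
  ],
  "hand": -0.4,
  "squeeze": 20
}}

```text
t: 27.6
eef_pos: [0.4858, -0.2904, 0.2244]
ee_rot: [3.032, 0.32, -2.822]
force: [-0.1, 0.1, 0.7]
width: 0.0256
```

Request:
{"method": "send_rows", "body": {
  "motion": [
    {"offset":[0,0,0],"turn":0},
    {"offset":[0,0,0],"turn":0},
    {"offset":[0,0,0],"turn":0},
    {"offset":[0,0,0],"turn":0},
    {"offset":[0,0,0],"turn":0},
    {"offset":[0,0,0],"turn":0}
  ],
  "hand": 0.6
}}

```text
t: 28.2
eef_pos: [0.4855, -0.2903, 0.2236]
ee_rot: [3.031, 0.319, -2.822]
force: [0.1, -0.1, 0.3]
width: 0.0675
```

Request:
{"method": "send_rows", "body": {
  "motion": [
    {"offset":[0,0,-1.5],"turn":0},
    {"offset":[0,0,-4],"turn":0},
    {"offset":[0,0,-8],"turn":0},
    {"offset":[0,0,-13],"turn":0},
    {"offset":[-4,2,-17],"turn":0},
    {"offset":[-8,4,-20],"turn":0},
    {"offset":[-12,6,-22],"turn":0}
  ]
}}

```text
t: 28.9
eef_pos: [0.5086, -0.2498, 0.4704]
ee_rot: [3.034, 0.321, -2.823]
force: [1.7, -0.3, -0.6]
width: 0.0703
```

```bash
python3 - <<'E'
from plan import *
rep()
for nm in('side','top'):
    f=snap(nm,'e'+nm);C=cloud(f)
    R_=np.hypot(C[...,0]-.53,C[...,1]+.251)<.085
    for k,z0,z1 in [('standtop',.030,.039),('grip',.07,.11),('plate',.0395,.05)]:
        m=R_&(f['range_z']>0)&(C[...,2]>z0)&(C[...,2]<z1);P=C[m]
        if len(P)>5: print(nm,k,len(P),np.round(cv2.minAreaRect(P[:,:2].astype(np.float32)*1000)[0],1),np.round(cv2.minAreaRect(P[:,:2].astype(np.float32)*1000)[1:][0],1),round(cv2.minAreaRect(P[:,:2].astype(np.float32)*1000)[2],1),np.percentile(P[:,2],[5,50,95]).round(4))
# ring lug angle
f=load('etop');C=cloud(f);d=(C-MID)@n;rr=np.hypot((C-MID)@up,(C-MID)@lat)
m=(f['range_z']>0)&(rr>.0415)&(rr<.05)&(d>-.014)&(d<.004)
th=np.degrees(np.arctan2((C[m]-MID)@lat,(C[m]-MID)@up));print('rim things at deg',np.histogram(th,np.arange(-180,181,10)))
E
```

```text
t 28.9 p [ 0.5086 -0.2498  0.4704] tilt 19.39 az 37.2 err to -n 13.86 q [-0.218  0.103 -0.084 -0.278 -1.173 -0.936] F [ 1.7 -0.3 -0.6] w 0.0703
side standtop 763 [ 530.8 -251. ] [132.2  61.7] 19.6 [0.0318 0.0343 0.0366]
side grip 178 [ 530.  -254.6] [32.9 14.1] 18.9 [0.0715 0.0856 0.0895]
side plate 470 [ 530.8 -254.6] [92.1 34.7] 19.7 [0.0405 0.0425 0.0468]
top standtop 139 [ 498.5 -287. ] [32.1 73.2] 76.8 [0.0328 0.0355 0.0383]
top plate 81 [ 498.8 -274.9] [51.1 28.7] 24.7 [0.0403 0.0437 0.0472]
rim things at deg (array([10, 10, 15, 12, 14, 15, 17, 17, 16, 17, 24, 16, 18, 21, 21, 16, 16,
        9,  5, 14, 20, 17,  0,  0,  0,  0,  0,  0,  0,  0,  0,  0,  0,  1,
        2,  9]), array([-180, -170, -160, -150, -140, -130, -120, -110, -100,  -90,  -80,
        -70,  -60,  -50,  -40,  -30,  -20,  -10,    0,   10,   20,   30,
         40,   50,   60,   70,   80,   90,  100,  110,  120,  130,  140,
        150,  160,  170,  180]))
```

```bash
python3 - <<'E'
from plan import *
f=load('w1');T=np.array(f['cam_to_world'])
r=rays(f,[[100+220/4-.4,225+165/4-.4]])@T[:3,:3].T;o=T[:3,3];P=o+r*(((MID-o)@n)/(r@n))[:,None]
d=P[0]-MID;print('hole angle',np.degrees(np.arctan2(d@lat,d@up)),np.linalg.norm(d))
for k in('s0','eside'):  # both hole + stop: ring turned = diff
    pass
A=load('s0');B=load('eside')
CA=cloud(A);CB=cloud(B)
# bystander changes outside robot: depth differences on bench objects
x=(A['range_z']>0)&(B['range_z']>0)&(abs(A['range_z']-B['range_z'])>.012)&(CA[...,2]>.02)&(CA[...,2]<.16)&(CA[...,0]>.3)&(CA[...,0]<.95)&(CA[...,1]>-.5)&(CA[...,1]<.5)
y,xx=np.nonzero(x);print(x.sum(),CA[x].mean(0) if x.any() else '')
E
```

```text
hole angle -54.701805507572445 0.02774489172456275
92 [ 0.52396156 -0.18588688  0.06346929]
```

```bash
python3 -c "
from station import *
print(job_done())"
```

```text
the job is handed in; nothing more can be done
None
```

I seated the pin spanner in the lock ring, tightened the ring to its stop, put the spanner back on its stand and handed the job in at about 29 s of the 54 s. One early force reading may have failed the run.

**Possible failure:**
- At t = 3.8 s, before the spanner was picked up, one reading showed about 155 N at the wrist, over the 120 N limit. The arm had just run quickly into its joint 3 end stop.
- I was at that stop because the interface only turns the tool about its own axis. I had to push the arm out of reach to tilt it toward the wheel.
- Joint 3 read up to 1.252 rad there, against a stated limit of 1.25. The later pushes were slow and showed no spike.

**How it went:**
- With the tool tilted about 19°, one grasp worked at both the stand and the wheel.
- After inserting the prongs I eased the jaws open so the plate lay flat on the ring before any turning. I then tightened the ring in stages.

**Last checks:**
- **Ring:** tool torque rose from about 0.39 to 1.3–1.5 N m at the stop. The holes turned about 38° (0.66 rad), and the lug ended next to the stop block. The joint value itself cannot be read.
- **Seating at the stop:** the first release left one end of the plate about 5 mm proud. I pressed it down and turned again, and it then measured within about 2–3 mm of flat. That is close to the depth resolution, so it is less certain than the first seating.
- **Spanner on the stand:** the plate is flat and the prongs are in the groove. It is about 2 mm off the middle along the groove and 3 mm across it, parallel within a degree. The gripper is open and clear.
- **Bystanders:** before-and-after depth from the side camera differed over only 92 pixels, centred near (0.52, -0.19) close to the stand and carton. I did not trace them; the raised gripper is the likely cause. No bystander was knowingly touched.

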